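# Close up the instrument case

## Robot

A 6-joint arm with a two-finger parallel gripper is mounted at the origin on the work surface. World frame = base frame: x ahead of the robot, y to its left, z up, the work surface at z = 0. Lengths are in m, angles in rad, forces in N, time in s.
With the tool pointing down it reaches from about 0.35 to 0.775 m from the base axis. Payload 5.5 kg.
Tool frame: the origin (TCP) lies at the very end of the fingers, on their centre line; the grasp point (between the pads) lies 19 mm behind it; z points along the fingers, y is the direction in which the jaws open and shut (so a half turn about z gives the same grasp; the last joint's range is limited). The gripper opens to 85 mm and grips with 20 to 120 N. Pads are 22 mm wide; open, the fingers measure 114 mm over their backs; the gripper's body (76 mm by 85 mm) begins 54 mm behind the grasp point. The pads swing forward as they close: fully open they stand 13 mm farther back than shut.
Start: joints at [-1.471, 0.313, 0.046, 1.304, 0, 1.431], TCP at [0.137, -0.559, 0.231] pointing down, gripper open.
Joint ranges: [-2.76, 2.76], [-0.86, 1.69], [-1.03, 1.26], [-2.2, 2.34], [-1.47, 1.5], [-3.14, 3.14]. Speed limits (rad/s): [2.57, 2.57, 3.14, 3.14, 3.14, 3.14].

## Interface

Orientations are given as a unit quaternion [w, x, y, z].
In Python, from workcell import get_state, imaging, env, spotter gives the robot as it stands.
- The arm moves only by the tool play_rows, never from a script. Its argument "moves" is a list of rows, each an object with "claw": the finger opening in cm, from 0 to 8.54; "delta_pos": the shift along the tool's x, y, z in cm, a list of three; "twist": the turn about the tool's z in degrees. A call has 1 to 12 rows; each row is the pose to reach, as a shift and turn from the pose commanded when the call began, along the tool's axes at that moment; what a row does not reach only later rows make up. A row lasts 1/8 s, in which the tool goes at most 62.5 mm and 10.7 degrees, less where a joint would pass 70% of its speed; a pose out of reach is approached as far as the arm can. A call with a gripper value outside its range is refused whole. The fingers move at their own pace and stop on an object; "force" is the grip in N (left out, the last holds). Time passes only in rows, so rows that repeat a pose let the fingers close. It gives the time, the measured TCP pose, the force and the opening at its end, in the units of the state.
- get_state(): the state, without advancing time (a new reading comes with each control period).
- imaging.read_camera(name): name is "scene" or "side" or "wrist"; returns the picture (420x560x3 uint8, red, green, blue); there is no depth.
- imaging.camera_info(name): a dict with "fx", "fy", "cx", "cy" (pixels), "world_to_cam" (4x4, takes a point from world to camera coordinates). Camera axes: x right, y down, z forward; pixel columns grow to the right and rows downward; lengths in m; the calibration is good to about 2 mm. The wrist camera is an equidistant fisheye: a pixel r from the principal point sees the ray r / f radians off the axis. A picture is of the moment at which its call begins: read the wrist's pose just before it. camera_info takes no time and is no camera call; for the wrist camera it gives the pose at the moment of the call.
- env.hand_in(): hands the job in, once; it reports no verdict.
Trained networks look in the newest picture that a camera, given by its name, has taken for a name from the list of things; names that differ only in an ending like _2 or _b are one class to them, and where a whole thing is asked for, a point or a joint stands for the part that bears it (a point fixed in the world has none). Each returns a list of dicts, best first, with "conf" (0 to 1); they miss things now and then, are a little off and sometimes report something else, mostly with a low value. They report only what shows in the picture. A call takes as long as a camera call. They do not tell look-alikes from the thing itself.
- spotter.spot_in(camera, query): "extent" ([left, top, right, bottom] in pixels, round what is visible of it).
The state is a dict: "clock": time; "joint_pos": joint angles; "qvel": joint speeds; "tau": joint torques, N m; "tcp_pos": TCP position; "orientation": TCP orientation; "wrist_force": force on the tool from outside, world axes, zero at the start; "ft_torque": the same for the moment, N m; "finger_gap": finger opening in m.
Only numpy, scipy, OpenCV 4.12 (cv2) and the standard library are available. Lean on these libraries where they do the work, as an engineer would, in place of code of your own. Each camera call takes 0.05 s, during which the arm holds its last target. There are 200 camera calls.

## Task

Put every power module lying on the bench into the open instrument case, each flat on the floor of a bay of its own with its grip tab up. Then push the hinged door shut until it seats on its catch, and then turn all four captive bolts on the door clockwise to their end stops. Do not knock over the bottle, the jar or the solder spool on the bench.

Things in the scene. Friction and masses are not known exactly. Their poses are not given: they have to be found in the camera images.
- case: fixed dark grey instrument case: open box 180 (x) x 210 (y) x 66 mm high, walls 6, floor 4 mm, turned a few degrees. Origin: centre of its underside; x away from the robot (connectors on the -x face), y to the robot's left, z up. Ribs 6 mm thick, tops 19 mm above the bench, cross in the middle and divide it into four bays of 81 (x) x 96 (y) mm. The door is hinged on the +y rim
- bay0 (a point): centre of the floor of the near right (-x, -y) bay of the case, 4 mm above the bench; axes as the case
- bay1 (a point): centre of the floor of the near left (-x, +y) bay of the case, 4 mm above the bench; axes as the case
- bay2 (a point): centre of the floor of the far right (+x, -y) bay of the case, 4 mm above the bench; axes as the case
- bay3 (a point): centre of the floor of the far left (+x, +y) bay of the case, 4 mm above the bench; axes as the case
- door (a joint): angle of the case's flat door (180 x 210 x 8 mm, 0.5 kg with bolts): 0 = shut, 1.57 = upright over the +y rim, 1.95 = fully open; starts at 1.6 to 1.85. Stiff hinge: stays where it is left, a few newtons at the free edge move it. At about 0.06 rad a ball under the middle of the free edge must be pressed (about 5 N there) past a sprung ball in the case wall, which then holds the door at 0
- door_hinge (a point): middle of the hinge line: on the case's +y rim, 66 mm above the bench, in the plane of the door's underside. Axes are the door's: x along the hinge (same as the case's x), -y from the hinge to the free edge, z the outward normal of the door (up when shut, to the robot's left when upright)
- door_edge (a point): middle of the door's free edge on its outer face, 210 mm from the hinge line; axes as the door. The outer face is flat except for the four bolts near its corners
- bolt0 (a joint): turn of the near-robot bolt by the free edge of the door: 0 = fully slack, grows clockwise seen from above (door shut) to the end stop at 2.8 rad; starts between 0 and 0.6; light steady friction (0.06 N m); stays where it is left
- bolt0_bar (a point): top centre of this bolt's grip bar, on its axis, 62 mm to -x of the door's middle, 175 mm from the hinge line. Aluminium T knob: bar 38 long x 13 wide x 25 mm high on a 32 mm disc; bar top 37, bar foot 12 mm above the door's outer face. x = along the bar, z = out of the door. At the end stop the bar lies along the case's y axis
- bolt1 (a joint): turn of the far bolt by the free edge of the door: 0 = fully slack, grows clockwise seen from above (door shut) to the end stop at 2.8 rad; starts between 0 and 0.6; light steady friction (0.06 N m); stays where it is left
- bolt1_bar (a point): top centre of this bolt's grip bar, on its axis, 62 mm to +x of the door's middle, 175 mm from the hinge line. Aluminium T knob: bar 38 long x 13 wide x 25 mm high on a 32 mm disc; bar top 37, bar foot 12 mm above the door's outer face. x = along the bar, z = out of the door. At the end stop the bar lies along the case's y axis
- bolt2 (a joint): turn of the near-robot bolt by the hinge of the door: 0 = fully slack, grows clockwise seen from above (door shut) to the end stop at 2.8 rad; starts between 0 and 0.6; light steady friction (0.06 N m); stays where it is left
- bolt2_bar (a point): top centre of this bolt's grip bar, on its axis, 62 mm to -x of the door's middle, 35 mm from the hinge line. Aluminium T knob: bar 38 long x 13 wide x 25 mm high on a 32 mm disc; bar top 37, bar foot 12 mm above the door's outer face. x = along the bar, z = out of the door. At the end stop the bar lies along the case's y axis
- bolt3 (a joint): turn of the far bolt by the hinge of the door: 0 = fully slack, grows clockwise seen from above (door shut) to the end stop at 2.8 rad; starts between 0 and 0.6; light steady friction (0.06 N m); stays where it is left
- bolt3_bar (a point): top centre of this bolt's grip bar, on its axis, 62 mm to +x of the door's middle, 35 mm from the hinge line. Aluminium T knob: bar 38 long x 13 wide x 25 mm high on a 32 mm disc; bar top 37, bar foot 12 mm above the door's outer face. x = along the bar, z = out of the door. At the end stop the bar lies along the case's y axis
- module0: plug-in power module, may be absent: black block 70 (x) x 44 (y) x 30 mm high; centred on top an upright grey grip tab 42 (x) x 14 (y) x 22 mm high (52 mm in all); 0.11 to 0.22 kg. Origin: centre of its underside, z up through the tab, x along the tab. Fits loosely in any bay with its long side along the case's y axis
- module1: plug-in power module, may be absent: black block 70 (x) x 44 (y) x 30 mm high; centred on top an upright grey grip tab 42 (x) x 14 (y) x 22 mm high (52 mm in all); 0.11 to 0.22 kg. Origin: centre of its underside, z up through the tab, x along the tab. Fits loosely in any bay with its long side along the case's y axis
- module2: plug-in power module, may be absent: black block 70 (x) x 44 (y) x 30 mm high; centred on top an upright grey grip tab 42 (x) x 14 (y) x 22 mm high (52 mm in all); 0.11 to 0.22 kg. Origin: centre of its underside, z up through the tab, x along the tab. Fits loosely in any bay with its long side along the case's y axis
- module3: plug-in power module, may be absent: black block 70 (x) x 44 (y) x 30 mm high; centred on top an upright grey grip tab 42 (x) x 14 (y) x 22 mm high (52 mm in all); 0.11 to 0.22 kg. Origin: centre of its underside, z up through the tab, x along the tab. Fits loosely in any bay with its long side along the case's y axis
- flux: loose round bottle 44 mm across, 85 mm tall, standing among the modules; origin: centre of its underside, z along its axis. Not part of the job
- jar: loose round jar with a steel cap, 54 mm across, 60 mm tall, standing to the left of the case; origin: centre of its underside, z along its axis. Not part of the job
- spool: loose solder spool standing on its flange, 52 mm across, 34 mm tall, on the bench; origin: centre of its underside, z along its axis. Not part of the job
Things that resemble listed ones, but are neither listed nor needed, are in the scene too. Leave any yellow look-alike of the module3 alone.

How it is judged:
On the way, in this order (a step that is already met when the one before it is completed fails the run):
1. every module that is there lies in a bay of the case, flat on its floor (x of module0 in the frame of case between -0.075 and 0.075 m and y of module0 in the frame of case between -0.09 and 0.09 m and z of module0 in the frame of case between -0.002 and 0.01 m and angle between each of module0, module1, module2, module3's own z axis and vertical below 0.12 rad and x of module1 in the frame of case between -0.075 and 0.075 m and y of module1 in the frame of case between -0.09 and 0.09 m and z of module1 in the frame of case between -0.002 and 0.01 m and x of module2 in the frame of case between -0.075 and 0.075 m and y of module2 in the frame of case between -0.09 and 0.09 m and z of module2 in the frame of case between -0.002 and 0.01 m and x of module3 in the frame of case between -0.075 and 0.075 m and y of module3 in the frame of case between -0.09 and 0.09 m and z of module3 in the frame of case between -0.002 and 0.01 m), for 0.3 s.
2. the door is shut on its catch (value of joint door below 0.02 rad), for 0.3 s.
3. all four bolts are turned to their end stops (value of joint each of bolt0, bolt1, bolt2, bolt3 above 2.7 rad), for 0.2 s.
At the end, for the whole second after the job is handed in: Every module present lies in a bay: origin within 75 mm (case x) and 90 mm (case y) of the case's centre and less than 10 mm above the case's underside, tab up within 0.12 rad, at rest; the door is at less than 0.02 rad; all four bolts are within 0.1 rad of their end stops (above 2.7 rad) (all of step 1 and all of step 3 and value of joint door below 0.02 rad and linear speed of each of module0, module1, module2, module3 below 0.03 m/s and velocity of joint door below 0.05 rad/s); the robot touches nothing.
It fails at once if the bottle is knocked over (angle between flux's own z axis and vertical above 0.8 rad).
It fails at once if the jar is knocked over (angle between jar's own z axis and vertical above 0.8 rad).
It fails at once if the solder spool is knocked over (angle between spool's own z axis and vertical above 0.8 rad).
Of module0, module1, module2, module3 only 2 to 4 are there at a start; the rules pass over those that are not, and their reading is None.
At some moment in a run one of module0, module1, module2, module3 may be knocked a few centimetres aside while the robot is not near it.
Once in a run the grip may slacken for a moment while it holds something.
It also fails if it takes over 210 s, if anything falls off the work surface, if the arm or the gripper's body presses on something with over 40 N, if the wrist force passes 120 N, or if a joint passes its speed limit or range.

## Working session

There is one attempt and no reset: what is moved stays moved. The work goes in short steps, Python scripts to look and compute and a tool call to move; the robot and the scene stay as the last step left them, time stands still between calls to the robot, and variables do not carry over. Pictures are saved under pics/ and viewed, about 12 in all and at most 16, crops included, and the job is handed in when it is done.

Besides the shell and the picture viewer there is one more tool, called in YAML: its name, and indented under it one key for each argument. play_rows: Moves the arm, as the interface text tells. Its arguments: {"type":"object","properties":{"moves":{"type":"array"},"force":{"type":"number"}},"required":["moves"]}

```bash
mkdir -p pics; ls
cat > h.py <<'E'
import numpy as np, cv2, sys
from workcell import get_state, imaging, env, spotter
def save(cam,fn):
    im=imaging.read_camera(cam); cv2.imwrite('pics/'+fn,im[:,:,::-1]); return im
def ray(cam,u,v,info=None):
    i=info or imaging.camera_info(cam); T=np.linalg.inv(np.array(i['world_to_cam']))
    x=(u-i['cx'])/i['fx']; y=(v-i['cy'])/i['fy']
    if cam=='wrist':
        r=np.hypot(x,y); d=np.array([np.sin(r)*x/max(r,1e-9),np.sin(r)*y/max(r,1e-9),np.cos(r)])
    else: d=np.array([x,y,1.])
    return T[:3,3],T[:3,:3]@d
def atz(cam,u,v,z,info=None):
    o,d=ray(cam,u,v,info); return o+d*(z-o[2])/d[2]
def proj(cam,p,info=None):
    i=info or imaging.camera_info(cam); q=(np.array(i['world_to_cam'])@np.r_[p,1])[:3]
    if cam=='wrist':
        rr=np.hypot(q[0],q[1]); th=np.arctan2(rr,q[2]); x,y=th*q[:2]/max(rr,1e-9)
    else: x,y=q[:2]/q[2]
    return np.array([i['cx']+i['fx']*x,i['cy']+i['fy']*y])
E
python3 - <<'E'
from h import *
np.set_printoptions(precision=3,suppress=True)
print(get_state())
for c in ['scene','side','wrist']:
    im=save(c,c+'0.png'); i=imaging.camera_info(c); T=np.linalg.inv(np.array(i['world_to_cam']))
    print(c,i['fx'],i['fy'],i['cx'],i['cy'],T.tolist())
    for q in ['case','module0','flux','jar','spool','door','bolt0']:
        if c=='wrist' and q in('case','door'): continue
        print(q,[(round(d['conf'],2),np.round(d['extent']).astype(int).tolist()) for d in spotter.spot_in(c,q)[:6]])
E
```

```text
pics
{'clock': 0.0, 'joint_pos': array([-1.471,  0.314,  0.045,  1.304, -0.   ,  1.431]), 'qvel': array([-0.   , -0.001,  0.   , -0.001, -0.001, -0.   ]), 'tau': array([  0.   , -48.062,  29.854,   0.019,   0.   ,  -0.   ]), 'tcp_pos': array([ 0.136, -0.558,  0.23 ]), 'orientation': array([-0.001,  0.993,  0.12 , -0.   ]), 'wrist_force': array([ 0.41 , -0.396, -0.066]), 'ft_torque': array([ 0.035, -0.016, -0.032]), 'finger_gap': 0.08521256317578847}
scene 403.4593120902687 403.4593120902687 281.94788512912135 217.12157504210552 [[-0.8297155465438485, 0.3302698702823842, -0.4499932495128113, 0.9585725716367461], [0.5581419859444283, 0.5010653288045737, -0.661370591874158, 0.5337874098455199], [0.007045235940113415, -0.7999095880495632, -0.6000791744402788, 0.5759875684343705], [0.0, 0.0, 0.0, 1.0]]
case [(0.69, [274, 180, 484, 328])]
module0 [(0.9, [260, 147, 285, 174]), (0.88, [291, 175, 317, 201]), (0.6, [221, 189, 251, 219]), (0.57, [169, 176, 198, 205]), (0.56, [199, 161, 229, 184]), (0.17, [384, 228, 420, 261])]
flux [(0.95, [246, 158, 263, 196])]
jar [(0.67, [414, 310, 459, 361]
[... 849 characters left out ...]
ar [(0.84, [171, 305, 204, 349])]
spool [(0.79, [265, 178, 280, 198]), (0.47, [192, 232, 214, 259])]
door [(0.56, [153, 180, 328, 322])]
bolt0 [(0.81, [193, 230, 217, 258]), (0.76, [211, 279, 235, 302]), (0.75, [150, 196, 172, 217]), (0.59, [176, 246, 195, 265]), (0.37, [312, 174, 339, 198])]
wrist 325.19226210127806 325.19226210127806 279.5913764176843 213.34950543529138 [[0.23709410783104093, -0.9318245758863453, -0.2747532416661083, 0.20722543305378174], [-0.9714865254752557, -0.227251066826331, -0.06760830900347321, -0.5402501856879585], [0.0005611165809385748, 0.2829486038144147, -0.9591349085231209, 0.37403174591316446], [0.0, 0.0, 0.0, 1.0]]
module0 []
flux []
jar []
spool []
bolt0 []
```

Run:
```python
import cv2,numpy as np
a=cv2.imread('pics/scene0.png')[130:390,150:510]; b=cv2.imread('pics/side0.png')[130:390,120:480]
cv2.imwrite('pics/c1.png',cv2.resize(a,(800,578),interpolation=cv2.INTER_CUBIC))
cv2.imwrite('pics/c2.png',cv2.resize(b,(800,578),interpolation=cv2.INTER_CUBIC))
```

```text
(no output)
```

View pics/c1.png

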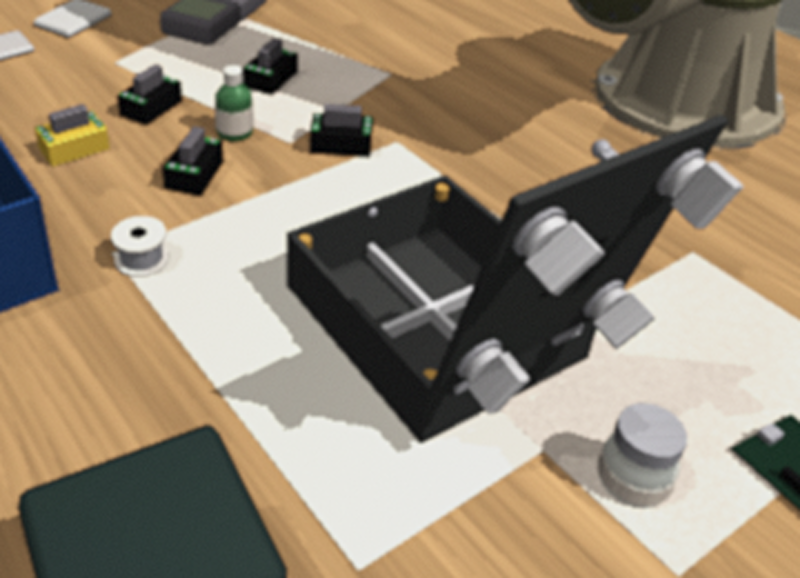

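View pics/c2.png

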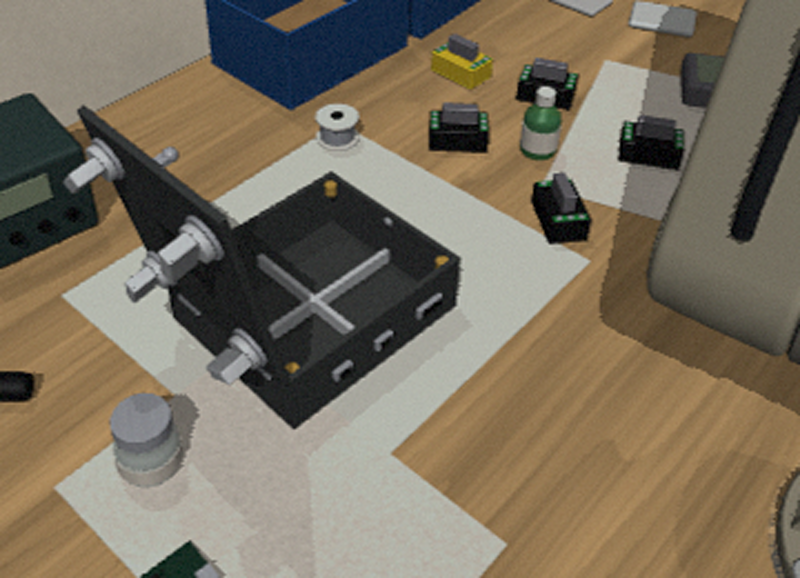

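Scene crop: four black modules at about (150,95), (270,65), (342,130) and (193,160), and a yellow look-alike at (72,135). The case has all four bays empty and its door is open. The side crop agrees, so all four modules are present. Next I fit the case and door, and get rough module positions.

```bash
cat > fit0.py <<'E'
from h import *
from scipy.optimize import least_squares
np.set_printoptions(precision=4,suppress=True)
I={c:imaging.camera_info(c) for c in('scene','side')}
off={'scene':(150,130),'side':(120,130)}
P=[('scene',288,235,.09,-.105,.066),('side',332,173,.09,-.105,.066),('scene',445,178,-.09,-.105,.066),('side',460,260,-.09,-.105,.066),
('scene',420,440,.09,.105,0),('side',295,428,-.09,.105,0),('side',458,302,-.09,-.105,0),('scene',290,287,.09,-.105,0),('scene',432,305,0,0,.019),('side',315,298,0,0,.019)]
D=[('scene',513,203,.09,.21,.008),('scene',722,122,-.09,.21,.008),('side',82,108,.09,.21,0),('side',235,222,-.09,.21,0.004)]
def px(c,u,v): return np.array([off[c][0]+u/2.2222,off[c][1]+v/2.2222])
def W(q,l):
    c,s=np.cos(q[2]),np.sin(q[2]); return np.array([q[0]+c*l[0]-s*l[1],q[1]+s*l[0]+c*l[1],l[2]])
def dl(th,x,r,n): return (x,.105-r*np.cos(th)+n*np.sin(th),.066+r*np.sin(th)+n*np.cos(th))
def res(q):
    return np.r_[np.concatenate([proj(c,W(q,l),I[c])-px(c,u,v) for c,u,v,*l in P]),np.concatenate([proj(c,W(q,dl(q[3],*l)),I[c])-px(c,u,v) for c,u,v,*l in D])]
s=least_squares(res,[.55,0.1,0,1.7],loss='soft_l1'); print(s.x,np.round(s.fun.reshape(-1,2) if 0 else res(s.x).reshape(-1,2),1).tolist())
B={'scene':[[260,147,285,174],[291,175,317,201],[221,189,251,219],[169,176,198,205],[199,161,229,184]],'side':[[312,174,341,198],[354,155,379,180],[397,181,426,206],[314,145,340,172],[359,204,386,237]]}
for c in B:
    for b in B[c]: print(c,b,atz(c,(b[0]+b[2])/2,(b[1]+b[3])/2,.024,I[c])[:2])
for c,b in(('scene',[246,158,263,196]),('side',[353,168,372,201])): print('flux',atz(c,(b[0]+b[2])/2,(b[1]+b[3])/2,.042,I[c])[:2])
for c,b in(('scene',[199,228,224,256]),('side',[265,178,280,198])): print('spool',atz(c,(b[0]+b[2])/2,(b[1]+b[3])/2,.017,I[c])[:2])
for c,b in(('scene',[414,310,459,361]),('side',[171,305,204,349])): print('jar',atz(c,(b[0]+b[2])/2,(b[1]+b[3])/2,.03,I[c])[:2])
E
python3 fit0.py
```

```text
[ 0.5293  0.1242 -0.0612  1.7719] [[-1.1, -2.0], [-0.3, -0.9], [-0.2, -2.4], [0.5, -1.1], [-0.0, 1.5], [-0.4, 1.4], [-0.7, 2.0], [-2.0, -1.0], [0.0, -0.3], [-0.0, 0.2], [2.0, -0.2], [3.5, -1.8], [1.0, -2.2], [-4.9, -1.1]]
scene [260, 147, 285, 174] [ 0.4191 -0.3087]
scene [291, 175, 317, 201] [ 0.4298 -0.1456]
scene [221, 189, 251, 219] [ 0.6069 -0.1779]
scene [169, 176, 198, 205] [ 0.6878 -0.3013]
scene [199, 161, 229, 184] [ 0.5853 -0.339 ]
side [312, 174, 341, 198] [ 0.5997 -0.1906]
side [354, 155, 379, 180] [ 0.5718 -0.3378]
side [397, 181, 426, 206] [ 0.4177 -0.314 ]
side [314, 145, 340, 172] [ 0.6827 -0.2997]
side [359, 204, 386, 237] [ 0.4324 -0.1538]
flux [ 0.5216 -0.234 ]
flux [ 0.5209 -0.2387]
spool [ 0.7139 -0.0916]
spool [ 0.7052 -0.0937]
jar [0.5183 0.3366]
jar [0.5111 0.333 ]
```

play_rows:
  moves:
    - {"claw": 5,"delta_pos": [12,-4,-2],"twist": -10}
    - {"claw": 5,"delta_pos": [18,-6,-2],"twist": -20}
    - {"claw": 5,"delta_pos": [24,-8,-2],"twist": -30}
    - {"claw": 5,"delta_pos": [30,-10,-2],"twist": -40}
    - {"claw": 5,"delta_pos": [36,-12,-2],"twist": -50}
    - {"claw": 5,"delta_pos": [41,-14,-2],"twist": -60}
    - {"claw": 5,"delta_pos": [46.5,-16.3,-2],"twist": -70}
    - {"claw": 5,"delta_pos": [46.5,-16.3,-2],"twist": -80}
    - {"claw": 5,"delta_pos": [46.5,-16.3,-2],"twist": -90}
    - {"claw": 5,"delta_pos": [46.5,-16.3,-2],"twist": -100}
    - {"claw": 5,"delta_pos": [46.5,-16.3,-2],"twist": -110}
    - {"claw": 5,"delta_pos": [46.5,-16.3,-2],"twist": -120}

```text
clock: 2.6
tcp_pos: [0.5496, -0.2897, 0.2512]
orientation: [-0.0, 0.39, 0.921, -0.0]
wrist_force: [0.3, -0.6, 0.1]
finger_gap: 0.0493
```

```bash
cat >> h.py <<'E'
def yaw(s=None):
    s=s or get_state(); w,x,y,z=s['orientation']; return np.degrees(np.arctan2(2*(x*y+w*z),1-2*(y*y+z*z)))
def go(p,yw,s=None):
    "print delta_pos cm in tool axes, twist deg to reach world p, yaw"
    s=s or get_state(); a=np.radians(yaw(s)); d=np.array(p)-s['tcp_pos']
    R=np.array([[np.cos(a),np.sin(a),0],[np.sin(a),-np.cos(a),0],[0,0,-1]])
    t=-((yw-np.degrees(a)+180)%360-180)
    print('go',np.round(R@d*100,2).tolist(),'twist',round(t,1))
E
python3 - <<'E'
from h import *
s=get_state(); print(s['clock'],s['tcp_pos'],yaw(s),s['joint_pos'])
im=save('wrist','w1.png')
i=imaging.camera_info('wrist')
for q in ['module0','flux']:
  for d in spotter.spot_in('wrist',q):
    e=d['extent']; print(q,round(d['conf'],2),np.round(e),atz('wrist',(e[0]+e[2])/2,(e[1]+e[3])/2,.04,i)[:2].round(3))
E
```

```text
2.6 [ 0.5496378  -0.2896736   0.25119002] 134.08495045291 [-6.14112050e-01  4.02970779e-01  2.23776750e-01  1.39172419e+00
 -8.84461934e-05  1.87256740e-01]
module0 0.97 [264.   3. 311.  62.] [ 0.438 -0.161]
module0 0.94 [313. 235. 374. 281.] [ 0.667 -0.298]
module0 0.88 [146. 100. 212. 150.] [ 0.422 -0.317]
module0 0.67 [233. 199. 300. 258.] [ 0.575 -0.336]
module0 0.66 [334. 129. 402. 178.] [ 0.595 -0.194]
module0 0.38 [448. 144. 494. 187.] [ 0.7   -0.102]
flux 0.77 [270. 117. 312. 156.] [ 0.521 -0.241]
```

View pics/w1.png

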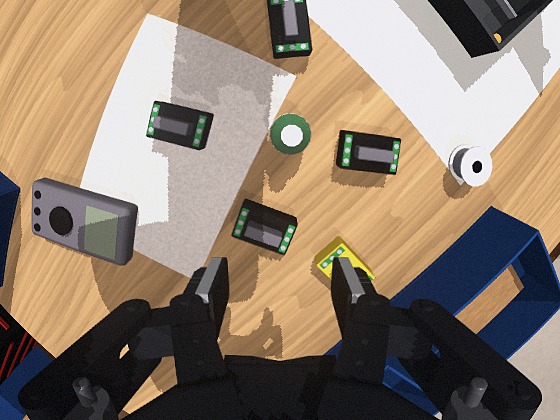

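Wrist view: black modules at (290,25), (178,125), (264,227) and (372,153), the yellow one at (343,260), the bottle at (290,134), the spool at (472,166). The green end strips (on the block top, z = 30 mm) give centre and axis.

```bash
cat >> h.py <<'E'
def modules(im,info,boxes,cam='wrist'):
    hsv=cv2.cvtColor(im,cv2.COLOR_RGB2HSV); g=((hsv[...,0]>50)&(hsv[...,0]<90)&(hsv[...,1]>90)&(hsv[...,2]>50))
    out=[]
    for e in boxes:
        l,t,r,b=[int(round(v)) for v in e]; l,t=max(l-3,0),max(t-3,0)
        v,u=np.nonzero(g[t:b+4,l:r+4])
        if len(u)<12: continue
        Q=np.array([atz(cam,a+l,c+t,.03,info)[:2] for a,c in zip(u,v)])
        _,lab,cen=cv2.kmeans(Q.astype(np.float32),2,None,(3,50,1e-5),5,cv2.KMEANS_PP_CENTERS)
        d=cen[1]-cen[0]; m=cen.mean(0)
        out.append((m,np.degrees(np.arctan2(d[1],d[0]))%180,np.hypot(*d),len(u)))
        print('mod',m.round(4),'ang',out[-1][1].round(1),'len',out[-1][2].round(4),len(u))
    return out
E
python3 - <<'E'
from h import *
i=imaging.camera_info('wrist'); im=cv2.imread('pics/w1.png')[:,:,::-1].copy()
modules(im,i,[[264,3,311,62],[146,100,212,150],[233,199,300,258],[334,129,402,178]])
go((.601,-.187,.12),270)
E
```

```text
mod [ 0.4307 -0.15  ] ang 143.3 len 0.0562 220
mod [ 0.4151 -0.3195] ang 26.8 len 0.0588 262
mod [ 0.5752 -0.3426] ang 23.6 len 0.0581 272
mod [ 0.6007 -0.1891] ang 39.2 len 0.0585 287
go [3.9, 10.81, 13.13] twist -136.4
```

Run:
```python
from h import *
go((.6005,-.189,.034),219.2)
```

```text
go [3.79, 10.64, 21.73] twist -85.6
```

play_rows:
  moves:
    - {"claw": 5,"delta_pos": [1,3,2],"twist": -10}
    - {"claw": 5,"delta_pos": [2,6,5],"twist": -20}
    - {"claw": 5,"delta_pos": [3.8,10.64,8],"twist": -30}
    - {"claw": 5,"delta_pos": [3.8,10.64,10],"twist": -40}
    - {"claw": 5,"delta_pos": [3.8,10.64,12],"twist": -50}
    - {"claw": 5,"delta_pos": [3.8,10.64,13],"twist": -60}
    - {"claw": 5,"delta_pos": [3.8,10.64,14],"twist": -70}
    - {"claw": 5,"delta_pos": [3.8,10.64,15],"twist": -80}
    - {"claw": 5,"delta_pos": [3.8,10.64,15],"twist": -85.6}
    - {"claw": 5,"delta_pos": [3.8,10.64,18],"twist": -85.6}
    - {"claw": 5,"delta_pos": [3.8,10.64,20.5],"twist": -85.6}
    - {"claw": 5,"delta_pos": [3.8,10.64,21.7],"twist": -85.6}

```text
clock: 4.25
tcp_pos: [0.5992, -0.1885, 0.0328]
orientation: [-0.001, -0.335, 0.942, 0.001]
wrist_force: [1.0, 1.2, 0.3]
finger_gap: 0.0499
```

play_rows:
  force: 60
  moves:
    - {"claw": 0.5,"delta_pos": [0,0,0],"twist": 0}
    - {"claw": 0.5,"delta_pos": [0,0,0],"twist": 0}
    - {"claw": 0.5,"delta_pos": [0,0,0],"twist": 0}
    - {"claw": 0.5,"delta_pos": [0,0,0],"twist": 0}
    - {"claw": 0.5,"delta_pos": [0,0,0],"twist": 0}

```text
clock: 4.88
tcp_pos: [0.6009, -0.1892, 0.0355]
orientation: [0.001, -0.337, 0.942, -0.001]
wrist_force: [-0.4, -0.1, 5.6]
finger_gap: 0.0125
```

```bash
cat > t.py <<'E'
from h import *
C=np.array([.5293,.1242]); CY=-3.5
def bay(k):
    a=np.radians(CY); l=np.array([[-.0435,-.051],[-.0435,.051],[.0435,-.051],[.0435,.051]][k])
    return C+np.array([np.cos(a)*l[0]-np.sin(a)*l[1],np.sin(a)*l[0]+np.cos(a)*l[1]])
if __name__=='__main__':
    s=get_state(); print(s['tcp_pos'],yaw(s),s['finger_gap'],s['wrist_force'])
    for k in range(4): print(bay(k)); go(np.r_[bay(k),.13],266.5,s)
E
python3 t.py; python3 -c "
from h import *
s=save('side','s1.png'); i=imaging.camera_info('wrist'); im=save('wrist','w2.png')
import cv2
cv2.imwrite('pics/v1.png',np.hstack([im,s[130:390,120:480].repeat(1,0) if 0 else cv2.resize(s[130:390,120:480],(560,420))])[:,:,::-1][:, :, :][::1] if 0 else cv2.resize(np.hstack([im,cv2.resize(s[130:390,120:480],(560,420))])[:,:,::-1],(800,300)))
"
```

```text
[ 0.60094117 -0.18915488  0.03545736] -140.66575448616013 0.012499895717409587 [-0.42499885 -0.08563835  5.56550561]
[0.48276766 0.07595074]
go [-7.66, 28.0, -9.45] twist -47.2
[0.48899461 0.17776049]
go [-14.6, 35.48, -9.45] twist -47.2
[0.56960539 0.07063951]
go [-14.04, 22.08, -9.45] twist -47.2
[0.57583234 0.17244926]
go [-20.98, 29.56, -9.45] twist -47.2
```

View pics/v1.png

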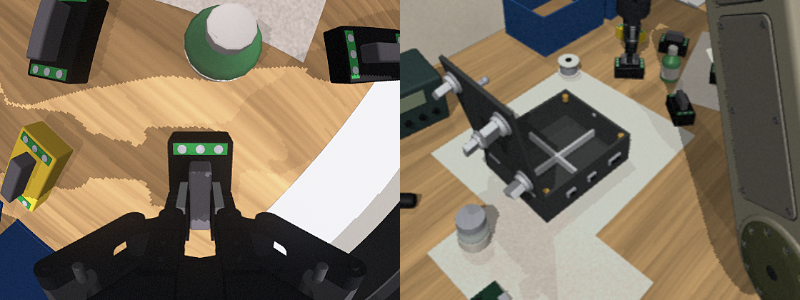

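The module is held upright by its tab (gap 12.5 mm); the other modules, bottle and spool are undisturbed. Checking whether the orange corner features stand in the way.

Run:
```python
from h import *
from t import C
I={c:imaging.camera_info(c) for c in('scene','side')}
a=np.radians(-3.5)
def W(l): return np.array([C[0]+np.cos(a)*l[0]-np.sin(a)*l[1],C[1]+np.sin(a)*l[0]+np.cos(a)*l[1],l[2]])
for l in [(.062,-.07,.06),(.078,-.093,.06),(-.078,-.093,.06),(.062,-.07,.019)]:
    print(l,[((proj(c,W(l),I[c])-np.array([o,130]))*2.2222).round() for c,o in(('scene',150),('side',120))])
```

```text
(0.062, -0.07, 0.06) [array([333., 247.]), array([325., 203.])]
(0.078, -0.093, 0.06) [array([304., 239.]), array([331., 186.])]
(-0.078, -0.093, 0.06) [array([442., 187.]), array([443., 262.])]
(0.062, -0.07, 0.019) [array([331., 282.]), array([326., 233.])]
```

play_rows:
  moves:
    - {"claw": 0.5,"delta_pos": [0,0,-2],"twist": 0}
    - {"claw": 0.5,"delta_pos": [0,0,-5],"twist": 0}
    - {"claw": 0.5,"delta_pos": [0,0,-9.5],"twist": 0}

```text
clock: 5.35
tcp_pos: [0.5985, -0.1881, 0.128]
orientation: [-0.002, -0.337, 0.942, 0.002]
wrist_force: [0.7, -0.2, -1.2]
finger_gap: 0.0126
```

play_rows:
  moves:
    - {"claw": 0.5,"delta_pos": [-3,4.5,0],"twist": -8}
    - {"claw": 0.5,"delta_pos": [-6,9,0],"twist": -16}
    - {"claw": 0.5,"delta_pos": [-9,13.5,0],"twist": -25}
    - {"claw": 0.5,"delta_pos": [-12,18,0],"twist": -34}
    - {"claw": 0.5,"delta_pos": [-13.6,21.8,0],"twist": -42}
    - {"claw": 0.5,"delta_pos": [-13.6,21.8,0],"twist": -47}
    - {"claw": 0.5,"delta_pos": [-13.6,21.8,0],"twist": -47}

```text
clock: 6.22
tcp_pos: [0.5666, 0.0666, 0.1289]
orientation: [-0.0, -0.684, 0.729, 0.0]
wrist_force: [-0.2, -0.8, -1.4]
finger_gap: 0.0125
```

```bash
python3 -c "
from h import *; from t import *
s=get_state(); print(s['tcp_pos'],yaw(s),s['finger_gap'],s['wrist_force'],bay(2)); 
w=save('wrist','w3.png'); d=save('scene','sc3.png')
cv2.imwrite('pics/v2.png',cv2.resize(np.hstack([w,cv2.resize(d[130:390,150:510],(560,420))])[:,:,::-1],(800,300)))"
```

```text
[0.56656981 0.06664778 0.12886358] -93.6474052129018 0.012467880610684814 [-0.19971634 -0.82239069 -1.43462407] [0.56960539 0.07063951]
```

View pics/v2.png

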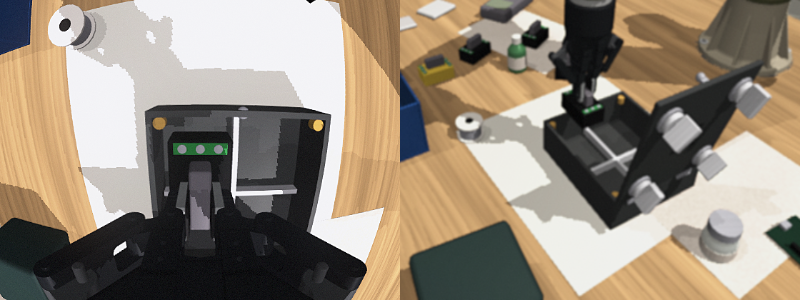

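Wrist and scene views show the module over the far-right bay, aligned with the ribs. Checking the case corners at (206,151) and (463,157) against the fit.

```bash
python3 -c "
from h import *; from t import *
i=imaging.camera_info('wrist'); a=np.radians(-3.5)
for u,v,z,l in[(206,151,.066,(.09,-.105)),(463,157,.066,(-.09,-.105)),(329,265,.019,(0,0))]:
    print(atz('wrist',u,v,z,i)[:2], [C[0]+np.cos(a)*l[0]-np.sin(a)*l[1],C[1]+np.sin(a)*l[0]+np.cos(a)*l[1]])
go((*(bay(2)+[-.001,.001]),.04),266.5)"
```

```text
[0.61143008 0.01087178] [np.float64(0.612722035206808), np.float64(0.013901477607566867)]
[0.43483757 0.0227892 ] [np.float64(0.433057771490872), np.float64(0.024890214723841106)]
[0.52842418 0.11868962] [np.float64(0.5293), np.float64(0.1242)]
go [-0.6, -0.12, 8.9] twist -0.3
```

play_rows:
  moves:
    - {"claw": 0.5,"delta_pos": [-0.2,0,4],"twist": 0}
    - {"claw": 0.5,"delta_pos": [-0.2,0,6],"twist": 0}
    - {"claw": 0.5,"delta_pos": [-0.2,0,7.8],"twist": 0}
    - {"claw": 0.5,"delta_pos": [-0.2,0,8.7],"twist": 0}
    - {"claw": 0.5,"delta_pos": [-0.2,0,8.9],"twist": 0}
    - {"claw": 2.2,"delta_pos": [-0.2,0,8.8],"twist": 0}
    - {"claw": 2.2,"delta_pos": [-0.2,0,8.7],"twist": 0}
    - {"claw": 2.2,"delta_pos": [-0.2,0,8.3],"twist": 0}
    - {"claw": 2.2,"delta_pos": [-0.2,0,5],"twist": 0}
    - {"claw": 2.2,"delta_pos": [-0.2,0,0],"twist": 0}
    - {"claw": 2.2,"delta_pos": [-0.2,0,-2],"twist": 0}

```text
clock: 7.7
tcp_pos: [0.5691, 0.0681, 0.1533]
orientation: [0.002, -0.684, 0.729, -0.002]
wrist_force: [-0.4, -0.1, 0.3]
finger_gap: 0.0218
```

```bash
cat > look.py <<'E'
from h import *; from t import *
s=get_state(); print(s['clock'],s['tcp_pos'],yaw(s),s['finger_gap'],s['wrist_force'])
for c in sys.argv[1:]:
    im=save(c,'%s_%d.png'%(c,s['clock']*100)); i=imaging.camera_info(c)
    B=[d['extent'] for d in spotter.spot_in(c,'module0') if d['conf']>.3]
    print(c,np.round(B).astype(int).tolist()); modules(im,i,B,c)
E
python3 look.py wrist scene; python3 -c "
from h import *
go((.418,-.150,.15),323.3); go((.577,-.3415,.15),203.6); go((.418,-.315,.15),206.8)"
```

```text
7.7 [0.56907154 0.06807931 0.15325137] -93.65411431425053 0.021782731583934144 [-0.38751371 -0.07714419  0.31987631]
wrist [[414, 0, 438, 11], [254, 155, 308, 244]]
mod [0.5691 0.0683] ang 84.8 len 0.0599 540
scene [[259, 146, 286, 174], [203, 158, 230, 188], [168, 178, 200, 204], [297, 240, 331, 275], [287, 186, 303, 199], [362, 287, 388, 314]]
mod [ 0.4577 -0.288 ] ang 37.6 len 0.0871 58
mod [ 0.6019 -0.3311] ang 116.3 len 0.0199 12
mod [0.5697 0.0622] ang 96.0 len 0.0599 68
go [22.71, 13.51, -0.06] twist -57.0
go [40.81, -3.58, -0.06] twist 62.7
go [39.18, 12.46, -0.06] twist 59.5
```

play_rows:
  moves:
    - {"claw": 4,"delta_pos": [6,-0.5,0],"twist": 9}
    - {"claw": 4,"delta_pos": [12,-1,0],"twist": 18}
    - {"claw": 4,"delta_pos": [18,-1.5,0],"twist": 27}
    - {"claw": 5,"delta_pos": [24,-2,0],"twist": 36}
    - {"claw": 5,"delta_pos": [30,-2.6,0],"twist": 45}
    - {"claw": 5,"delta_pos": [36,-3.2,0],"twist": 54}
    - {"claw": 5,"delta_pos": [40.8,-3.6,0],"twist": 62.7}
    - {"claw": 5,"delta_pos": [40.8,-3.6,0],"twist": 62.7}
    - {"claw": 5,"delta_pos": [40.8,-3.6,0],"twist": 62.7}

```text
clock: 9.02
tcp_pos: [0.5762, -0.3407, 0.1474]
orientation: [-0.001, -0.205, 0.979, 0.001]
wrist_force: [-0.1, -0.0, 0.2]
finger_gap: 0.0501
```

```bash
python3 look.py wrist; python3 -c "
from h import *
go((.5752,-.3426,.036),203.6)"
```

```text
9.025 [ 0.57618785 -0.34065411  0.14739401] -156.33461452758925 0.0500725080751714 [-0.06608786 -0.03153476  0.20937321]
wrist [[474, 120, 545, 186], [226, 275, 296, 354], [552, 326, 557, 340], [249, 162, 306, 245], [343, 6, 405, 85]]
mod [ 0.4278 -0.1507] ang 146.8 len 0.0587 239
mod [ 0.6902 -0.3119] ang 174.1 len 0.0587 240
mod [ 0.577  -0.3417] ang 23.0 len 0.0587 546
mod [ 0.4166 -0.3213] ang 28.9 len 0.0587 501
go [0.26, -0.2, 11.24] twist 0.2
```

play_rows:
  moves:
    - {"claw": 5,"delta_pos": [0,0,5],"twist": 0.5}
    - {"claw": 5,"delta_pos": [0,0,9],"twist": 0.5}
    - {"claw": 5,"delta_pos": [0,0,10.8],"twist": 0.5}
    - {"claw": 5,"delta_pos": [0,0,11.3],"twist": 0.5}
    - {"claw": 0.5,"delta_pos": [0,0,11.3],"twist": 0.5}
    - {"claw": 0.5,"delta_pos": [0,0,11.3],"twist": 0.5}
    - {"claw": 0.5,"delta_pos": [0,0,11.3],"twist": 0.5}
    - {"claw": 0.5,"delta_pos": [0,0,11.3],"twist": 0.5}
    - {"claw": 0.5,"delta_pos": [0,0,11.3],"twist": 0.5}
    - {"claw": 0.5,"delta_pos": [0,0,8],"twist": 0.5}
    - {"claw": 0.5,"delta_pos": [0,0,4],"twist": 0.5}
    - {"claw": 0.5,"delta_pos": [0,0,1],"twist": 0.5}

```text
clock: 10.62
tcp_pos: [0.5773, -0.3418, 0.141]
orientation: [0.0, -0.2, 0.98, -0.001]
wrist_force: [0.4, 0.2, -2.3]
finger_gap: 0.0118
```

```bash
python3 -c "
from h import *
from t import *
s=get_state(); print(s['tcp_pos'],yaw(s),s['finger_gap'],s['wrist_force'])
for k in (3,0): go((*bay(k),.139),266.5)"
```

```text
[ 0.57728787 -0.34178006  0.14102562] -156.87210789178286 0.011795177082501456 [ 0.35492051  0.16073117 -2.32129648]
go [-20.06, 47.35, 0.2] twist -63.4
go [-7.72, 42.13, 0.2] twist -63.4
```

play_rows:
  moves:
    - {"claw": 0.5,"delta_pos": [-2.2,5.2,0],"twist": -7}
    - {"claw": 0.5,"delta_pos": [-4.4,10.4,0],"twist": -14}
    - {"claw": 0.5,"delta_pos": [-6.6,15.6,0],"twist": -21}
    - {"claw": 0.5,"delta_pos": [-8.8,20.8,0],"twist": -29}
    - {"claw": 0.5,"delta_pos": [-11,26,0],"twist": -37}
    - {"claw": 0.5,"delta_pos": [-13.2,31.2,0],"twist": -45}
    - {"claw": 0.5,"delta_pos": [-15.4,36.4,0],"twist": -53}
    - {"claw": 0.5,"delta_pos": [-17.6,41.6,0],"twist": -60}
    - {"claw": 0.5,"delta_pos": [-19,45,0],"twist": -63}
    - {"claw": 0.5,"delta_pos": [-19.9,47.1,0],"twist": -63}
    - {"claw": 0.5,"delta_pos": [-19.9,47.1,0],"twist": -63}
    - {"claw": 0.5,"delta_pos": [-19.9,47.1,0],"twist": -63}

```text
clock: 12.12
tcp_pos: [0.5749, 0.1693, 0.1391]
orientation: [-0.0, -0.683, 0.731, -0.0]
wrist_force: [-0.4, -0.7, -3.2]
finger_gap: 0.0122
```

```bash
python3 look.py wrist; python3 -c "
from h import *
from t import *
go((*(bay(3)+[-.001,-.0015]),.0395),266.5); print(bay(3))"
```

```text
12.125 [0.57491491 0.16927692 0.1391348 ] -93.8756349926869 0.012177953507615046 [-0.38926849 -0.69215484 -3.22616029]
wrist [[249, 33, 311, 125]]
mod [0.5673 0.0658] ang 86.3 len 0.0591 704
go [-0.21, 0.04, 9.97] twist -0.4
[0.57583234 0.17244926]
```

play_rows:
  moves:
    - {"claw": 0.5,"delta_pos": [0,0,4],"twist": 0}
    - {"claw": 0.5,"delta_pos": [0,0,7],"twist": 0}
    - {"claw": 0.5,"delta_pos": [0,0,8.9],"twist": 0}
    - {"claw": 0.5,"delta_pos": [0,0,9.7],"twist": 0}
    - {"claw": 0.5,"delta_pos": [0,0,10],"twist": 0}
    - {"claw": 2.2,"delta_pos": [0,0,9.9],"twist": 0}
    - {"claw": 2.2,"delta_pos": [0,0,9.8],"twist": 0}
    - {"claw": 2.2,"delta_pos": [0,0,9.4],"twist": 0}
    - {"claw": 2.2,"delta_pos": [0,0,5],"twist": 0}
    - {"claw": 2.2,"delta_pos": [0,0,1],"twist": 0}
    - {"claw": 2.2,"delta_pos": [0,0,-1],"twist": 0}
    - {"claw": 2.2,"delta_pos": [0,0,-1],"twist": 0}

```text
clock: 13.72
tcp_pos: [0.5766, 0.1701, 0.1513]
orientation: [0.002, -0.683, 0.731, -0.001]
wrist_force: [0.6, 0.7, -0.6]
finger_gap: 0.0221
```

```bash
python3 look.py wrist; python3 -c "
from h import *
go((.4275,-.1505,.149),326)"
```

```text
13.725 [0.57657643 0.17008287 0.15131293] -93.86047001196441 0.022086351745525853 [ 0.55457798  0.67963628 -0.60929935]
wrist [[257, 157, 311, 240], [255, 36, 312, 124]]
mod [0.5732 0.167 ] ang 86.1 len 0.0592 581
mod [0.5659 0.0661] ang 85.8 len 0.0588 686
go [32.95, 12.54, -0.05] twist -59.9
```

play_rows:
  moves:
    - {"claw": 4,"delta_pos": [5.5,2,0],"twist": -8}
    - {"claw": 4,"delta_pos": [11,4,0],"twist": -16}
    - {"claw": 4,"delta_pos": [16.5,6,0],"twist": -25}
    - {"claw": 5,"delta_pos": [22,8,0],"twist": -34}
    - {"claw": 5,"delta_pos": [27.5,10.3,0],"twist": -43}
    - {"claw": 5,"delta_pos": [32.9,12.5,0],"twist": -52}
    - {"claw": 5,"delta_pos": [32.9,12.5,0],"twist": -60}
    - {"claw": 5,"delta_pos": [32.9,12.5,0],"twist": -60}
    - {"claw": 5,"delta_pos": [32.9,12.5,0],"twist": -60}

```text
clock: 14.95
tcp_pos: [0.4279, -0.1493, 0.1485]
orientation: [-0.0, 0.956, -0.292, -0.001]
wrist_force: [-0.1, 0.3, 0.2]
finger_gap: 0.0498
```

```bash
python3 look.py wrist; python3 -c "
from h import *
go((.4295,-.1505,.036),325); print(get_state()['joint_pos'])"
```

```text
14.95 [ 0.42786072 -0.14930454  0.1484789 ] -33.96077524668527 0.04983298812505197 [-0.14531683  0.3115056   0.18676822]
wrist [[401, 72, 486, 156], [253, 157, 309, 249], [1, 223, 27, 275], [6, 194, 50, 248]]
mod [ 0.4153 -0.3191] ang 24.1 len 0.0585 360
mod [ 0.43   -0.1485] ang 139.8 len 0.0588 522
mod [0.565  0.1224] ang 75.8 len 0.0429 110
mod [0.5689 0.1219] ang 89.5 len 0.042 94
go [0.18, 0.04, 11.28] twist 1.1
[-5.12443023e-01  1.25487816e-01 -4.02009696e-01  1.04412641e+00
  1.33316121e-05 -3.06311377e+00]
```

play_rows:
  moves:
    - {"claw": 5,"delta_pos": [0.2,0,5],"twist": 6}
    - {"claw": 5,"delta_pos": [0.2,0,9],"twist": 6}
    - {"claw": 5,"delta_pos": [0.2,0,10.8],"twist": 6}
    - {"claw": 5,"delta_pos": [0.2,0,11.3],"twist": 6}
    - {"claw": 0.5,"delta_pos": [0.2,0,11.3],"twist": 6}
    - {"claw": 0.5,"delta_pos": [0.2,0,11.3],"twist": 6}
    - {"claw": 0.5,"delta_pos": [0.2,0,11.3],"twist": 6}
    - {"claw": 0.5,"delta_pos": [0.2,0,11.3],"twist": 6}
    - {"claw": 0.5,"delta_pos": [0.2,0,11.3],"twist": 6}
    - {"claw": 0.5,"delta_pos": [0.2,0,8],"twist": 6}
    - {"claw": 0.5,"delta_pos": [0.2,0,4],"twist": 6}
    - {"claw": 0.5,"delta_pos": [0.2,0,1],"twist": 6}

```text
clock: 16.55
tcp_pos: [0.43, -0.1512, 0.1408]
orientation: [0.0, 0.94, -0.341, 0.001]
wrist_force: [0.0, 0.6, -0.6]
finger_gap: 0.0125
```

```bash
python3 -c "
from h import *
from t import *
s=get_state(); print(s['tcp_pos'],yaw(s),s['finger_gap'],s['wrist_force'])
for k in (1,0): go((*(bay(k)+[-.001,-.001]),.139),266.5)"
```

```text
[ 0.42997004 -0.15121979  0.14084402] -39.87340546213446 0.012466772584098108 [ 0.00652089  0.60289024 -0.60209966]
go [-16.57, -28.89, 0.18] twist 53.6
go [-10.52, -20.68, 0.18] twist 53.6
```

play_rows:
  moves:
    - {"claw": 0.5,"delta_pos": [-2.5,-4.5,0],"twist": 8}
    - {"claw": 0.5,"delta_pos": [-5,-9,0],"twist": 16}
    - {"claw": 0.5,"delta_pos": [-7.5,-13.5,0],"twist": 24}
    - {"claw": 0.5,"delta_pos": [-10,-18,0],"twist": 32}
    - {"claw": 0.5,"delta_pos": [-12.5,-22.5,0],"twist": 40}
    - {"claw": 0.5,"delta_pos": [-15,-26.5,0],"twist": 47}
    - {"claw": 0.5,"delta_pos": [-16.5,-28.8,0],"twist": 53.6}
    - {"claw": 0.5,"delta_pos": [-16.5,-28.8,0],"twist": 53.6}
    - {"claw": 0.5,"delta_pos": [-16.5,-28.8,0],"twist": 53.6}

```text
clock: 17.68
tcp_pos: [0.4873, 0.1753, 0.139]
orientation: [-0.001, -0.686, 0.728, 0.0]
wrist_force: [0.9, -0.6, -1.1]
finger_gap: 0.0124
```

```bash
python3 look.py wrist; python3 -c "
from h import *
from t import *
go((*(bay(1)+[-.001,-.0015]),.0395),266.5)"
```

```text
17.675 [0.48731099 0.17528754 0.13899295] -93.39730741071605 0.012389177025040774 [ 0.85647707 -0.62046185 -1.12998857]
wrist [[147, 161, 211, 244], [140, 37, 206, 130], [233, 192, 324, 326]]
mod [0.5752 0.1674] ang 86.4 len 0.0598 504
mod [0.5686 0.0655] ang 85.6 len 0.0592 604
mod [0.4883 0.1796] ang 176.5 len 0.0312 904
go [-0.15, -0.04, 9.97] twist 0.0
```

play_rows:
  moves:
    - {"claw": 0.5,"delta_pos": [0,0,4],"twist": 0}
    - {"claw": 0.5,"delta_pos": [0,0,7],"twist": 0}
    - {"claw": 0.5,"delta_pos": [0,0,8.9],"twist": 0}
    - {"claw": 0.5,"delta_pos": [0,0,9.7],"twist": 0}
    - {"claw": 0.5,"delta_pos": [0,0,10],"twist": 0}
    - {"claw": 2.2,"delta_pos": [0,0,9.9],"twist": 0}
    - {"claw": 2.2,"delta_pos": [0,0,9.8],"twist": 0}
    - {"claw": 2.2,"delta_pos": [0,0,9.4],"twist": 0}
    - {"claw": 2.2,"delta_pos": [0,0,5],"twist": 0}
    - {"claw": 2.2,"delta_pos": [0,0,1],"twist": 0}
    - {"claw": 2.2,"delta_pos": [0,0,-1],"twist": 0}
    - {"claw": 2.2,"delta_pos": [0,0,-1],"twist": 0}

```text
clock: 19.27
tcp_pos: [0.4893, 0.176, 0.1511]
orientation: [0.002, -0.685, 0.728, -0.001]
wrist_force: [-0.2, 0.1, -0.9]
finger_gap: 0.022
```

```bash
python3 look.py wrist; python3 -c "
from h import *
go((.4155,-.319,.149),206)"
```

```text
19.275 [0.48927281 0.17599663 0.15113482] -93.46155669609314 0.021991652949340947 [-0.17299312  0.12149297 -0.93881499]
wrist [[148, 41, 211, 128], [156, 157, 216, 239], [255, 158, 310, 250]]
mod [0.567  0.0659] ang 85.7 len 0.0589 570
mod [0.573  0.1669] ang 87.4 len 0.0592 478
mod [0.4867 0.1782] ang 86.1 len 0.0594 528
go [49.81, 4.2, -0.03] twist 60.5
```

play_rows:
  moves:
    - {"claw": 4,"delta_pos": [5.5,0.4,0],"twist": 7}
    - {"claw": 4,"delta_pos": [11,0.9,0],"twist": 14}
    - {"claw": 4,"delta_pos": [16.5,1.4,0],"twist": 21}
    - {"claw": 5,"delta_pos": [22,1.8,0],"twist": 28}
    - {"claw": 5,"delta_pos": [27.5,2.3,0],"twist": 35}
    - {"claw": 5,"delta_pos": [33,2.8,0],"twist": 42}
    - {"claw": 5,"delta_pos": [38.5,3.3,0],"twist": 49}
    - {"claw": 5,"delta_pos": [44,3.7,0],"twist": 56}
    - {"claw": 5,"delta_pos": [49.8,4.2,0],"twist": 60.5}
    - {"claw": 5,"delta_pos": [49.8,4.2,0],"twist": 60.5}
    - {"claw": 5,"delta_pos": [49.8,4.2,0],"twist": 60.5}

```text
clock: 20.75
tcp_pos: [0.4148, -0.318, 0.1477]
orientation: [-0.001, -0.225, 0.974, 0.002]
wrist_force: [0.5, 0.3, 0.1]
finger_gap: 0.0498
```

```bash
python3 look.py wrist; python3 -c "
from h import *
go((.4155,-.319,.036),206); print(get_state()['joint_pos'])"
```

```text
20.75 [ 0.41479919 -0.31798158  0.14768012] -153.9877614999741 0.04979649432905741 [0.45803841 0.30436645 0.09819995]
wrist [[248, 160, 301, 246], [526, 363, 555, 396]]
mod [ 0.417  -0.3202] ang 27.5 len 0.059 495
mod [0.4818 0.1876] ang 88.2 len 0.0596 33
go [0.07, -0.16, 11.24] twist 0.1
[-8.05927529e-01  2.55069124e-01 -2.40455715e-01  1.07747232e+00
  1.68129987e-04 -1.26186490e+00]
```

play_rows:
  moves:
    - {"claw": 5,"delta_pos": [0,-0.15,5],"twist": -1}
    - {"claw": 5,"delta_pos": [0,-0.15,9],"twist": -1}
    - {"claw": 5,"delta_pos": [0,-0.15,10.8],"twist": -1}
    - {"claw": 5,"delta_pos": [0,-0.15,11.3],"twist": -1}
    - {"claw": 0.5,"delta_pos": [0,-0.15,11.3],"twist": -1}
    - {"claw": 0.5,"delta_pos": [0,-0.15,11.3],"twist": -1}
    - {"claw": 0.5,"delta_pos": [0,-0.15,11.3],"twist": -1}
    - {"claw": 0.5,"delta_pos": [0,-0.15,11.3],"twist": -1}
    - {"claw": 0.5,"delta_pos": [0,-0.15,11.3],"twist": -1}
    - {"claw": 0.5,"delta_pos": [0,-0.15,8],"twist": -1}
    - {"claw": 0.5,"delta_pos": [0,-0.15,4],"twist": -1}
    - {"claw": 0.5,"delta_pos": [0,-0.15,1],"twist": -1}

```text
clock: 22.35
tcp_pos: [0.4164, -0.3204, 0.1407]
orientation: [0.0, -0.234, 0.972, -0.0]
wrist_force: [0.8, -1.0, -0.5]
finger_gap: 0.0123
```

```bash
python3 -c "
from h import *
from t import *
s=get_state(); print(s['tcp_pos'],yaw(s),s['finger_gap'],s['wrist_force'])
for k in (1,0): go((*(bay(k)+[-.001,-.001]),.139),266.5)"
```

```text
[ 0.41635176 -0.32037793  0.14074253] -152.974171574604 0.012293297283569522 [ 0.82891487 -1.03615296 -0.51854268]
go [-28.97, 41.03, 0.17] twist -59.5
go [-23.79, 32.24, 0.17] twist -59.5
```

play_rows:
  moves:
    - {"claw": 0.5,"delta_pos": [-3.1,4.2,0],"twist": -8}
    - {"claw": 0.5,"delta_pos": [-6.2,8.4,0],"twist": -16}
    - {"claw": 0.5,"delta_pos": [-9.4,12.7,0],"twist": -24}
    - {"claw": 0.5,"delta_pos": [-12.5,17,0],"twist": -32}
    - {"claw": 0.5,"delta_pos": [-15.6,21.2,0],"twist": -40}
    - {"claw": 0.5,"delta_pos": [-18.7,25.4,0],"twist": -48}
    - {"claw": 0.5,"delta_pos": [-21.8,29.6,0],"twist": -56}
    - {"claw": 0.5,"delta_pos": [-23.7,32.1,0],"twist": -59.5}
    - {"claw": 0.5,"delta_pos": [-23.7,32.1,0],"twist": -59.5}
    - {"claw": 0.5,"delta_pos": [-23.7,32.1,0],"twist": -59.5}

```text
clock: 23.6
tcp_pos: [0.4812, 0.0731, 0.1391]
orientation: [-0.0, -0.685, 0.728, 0.0]
wrist_force: [0.2, 0.0, -1.5]
finger_gap: 0.0124
```

```bash
python3 look.py wrist; python3 -c "
from h import *
from t import *
go((*(bay(0)+[-.001,-.0015]),.0395),266.5)"
```

```text
23.6 [0.48123421 0.07314709 0.13905989] -93.4808112505419 0.012389759330868963 [ 0.15078306  0.0387988  -1.53917666]
wrist [[146, 159, 211, 250], [258, 319, 299, 354], [234, 182, 323, 318], [163, 271, 219, 303]]
mod [0.5682 0.0677] ang 86.9 len 0.0599 524
mod [0.4896 0.2097] ang 177.1 len 0.0273 92
mod [0.4819 0.0699] ang 176.6 len 0.0311 904
mod [0.5745 0.1391] ang 175.1 len 0.0192 208
go [-0.19, -0.03, 9.96] twist -0.1
```

play_rows:
  moves:
    - {"claw": 0.5,"delta_pos": [0,0,4],"twist": 0}
    - {"claw": 0.5,"delta_pos": [0,0,7],"twist": 0}
    - {"claw": 0.5,"delta_pos": [0,0,8.9],"twist": 0}
    - {"claw": 0.5,"delta_pos": [0,0,9.7],"twist": 0}
    - {"claw": 0.5,"delta_pos": [0,0,10],"twist": 0}
    - {"claw": 2.2,"delta_pos": [0,0,9.9],"twist": 0}
    - {"claw": 2.2,"delta_pos": [0,0,9.8],"twist": 0}
    - {"claw": 2.2,"delta_pos": [0,0,9.4],"twist": 0}
    - {"claw": 2.2,"delta_pos": [0,0,5],"twist": 0}
    - {"claw": 2.2,"delta_pos": [0,0,-1],"twist": 0}
    - {"claw": 2.2,"delta_pos": [0,0,-7],"twist": 0}
    - {"claw": 2.2,"delta_pos": [0,0,-11],"twist": 0}

```text
clock: 25.2
tcp_pos: [0.4824, 0.0735, 0.2527]
orientation: [0.001, -0.685, 0.728, -0.001]
wrist_force: [1.1, 0.7, -1.5]
finger_gap: 0.0219
```

```bash
python3 look.py wrist scene; python3 -c "
from h import *; import glob
w=cv2.imread('pics/'+[f for f in glob.glob('pics/wrist_2*.png')][-1].split('/')[1]); 
import os
w=cv2.imread(max(glob.glob('pics/wrist_*.png'),key=os.path.getmtime)); d=cv2.imread(max(glob.glob('pics/scene_*.png'),key=os.path.getmtime))
cv2.imwrite('pics/v3.png',cv2.resize(np.hstack([w,cv2.resize(d[130:390,150:510],(560,420))]),(800,300)))"
```

```text
25.2 [0.48236485 0.07345171 0.25267186] -93.46010407327483 0.02185177811690933 [ 1.081072    0.67526623 -1.48707597]
wrist [[264, 231, 297, 293], [264, 150, 302, 212], [186, 150, 229, 214], [193, 230, 237, 285]]
mod [0.4912 0.1817] ang 87.3 len 0.0598 200
mod [0.4851 0.073 ] ang 86.1 len 0.06 323
mod [0.5727 0.0684] ang 87.3 len 0.0601 312
mod [0.5813 0.1707] ang 83.8 len 0.0603 189
scene [[322, 268, 349, 298], [293, 238, 331, 274], [328, 222, 364, 260], [167, 177, 203, 205], [447, 202, 486, 231]]
mod [0.5803 0.1345] ang 174.3 len 0.0103 13
mod [0.5705 0.0658] ang 92.9 len 0.0672 78
mod [0.5169 0.0875] ang 12.2 len 0.0705 63
```

View pics/v3.png

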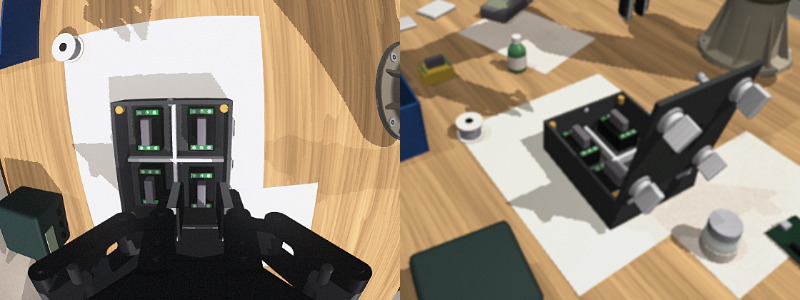

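All four modules stand flat and tab-up in their own bays; the bench items are upright, and the yellow look-alike is untouched. Now the door: I'll go over its top, down behind the free edge, and sweep it along its arc with closed fingers.

```bash
cat > door.py <<'E'
from h import *
C=np.array([.5285,.1230]); a=np.radians(-3.5)
def W(x,y,z): return np.array([C[0]+np.cos(a)*x-np.sin(a)*y,C[1]+np.sin(a)*x+np.cos(a)*y,z])
E
python3 - <<'E'
from door import *
for n,p in (('up',W(0,.0,.36)),('over',W(0,.205,.36)),('down',W(0,.205,.245))): print(n,p); go(p,266.5)
r=.19
for th in [1.77,1.6,1.4,1.2,1,.8,.6,.4,.25,.15,.08,.03,0]:
    y=.105-r*np.cos(th)+.008*np.sin(th)+.011; z=.066+r*np.sin(th)+.008*np.cos(th)
    print(th,'from down: x %.1f z %.1f'%((.205-y)*100,(.245-z)*100))
E
```

```text
up [0.5285 0.123  0.36  ]
go [-5.23, -4.33, -11.01] twist 0.0
over [0.54101495 0.32761763 0.36      ]
go [-25.73, -4.34, -11.01] twist 0.0
down [0.54101495 0.32761763 0.245     ]
go [-25.73, -4.34, 0.49] twist 0.0
1.77 from down: x 4.4 z -0.6
1.6 from down: x 7.5 z -1.1
1.4 from down: x 11.3 z -1.0
1.2 from down: x 15.0 z -0.1
1 from down: x 18.5 z 1.5
0.8 from down: x 21.6 z 3.7
0.6 from down: x 24.1 z 6.5
0.4 from down: x 26.1 z 9.8
0.25 from down: x 27.1 z 12.4
0.15 from down: x 27.6 z 14.3
0.08 from down: x 27.8 z 15.6
0.03 from down: x 27.9 z 16.5
0 from down: x 27.9 z 17.1
```

play_rows:
  moves:
    - {"claw": 0,"delta_pos": [-2,-2,-5],"twist": 0}
    - {"claw": 0,"delta_pos": [-4,-4.3,-11],"twist": 0}
    - {"claw": 0,"delta_pos": [-7,-4.3,-11.5],"twist": 0}
    - {"claw": 0,"delta_pos": [-12,-4.3,-11.5],"twist": 0}
    - {"claw": 0,"delta_pos": [-17,-4.3,-11.5],"twist": 0}
    - {"claw": 0,"delta_pos": [-22,-4.3,-11.5],"twist": 0}
    - {"claw": 0,"delta_pos": [-25.7,-4.3,-11.5],"twist": 0}
    - {"claw": 0,"delta_pos": [-25.7,-4.3,-11.5],"twist": 0}
    - {"claw": 0,"delta_pos": [-25.7,-4.3,-7],"twist": 0}
    - {"claw": 0,"delta_pos": [-25.7,-4.3,-3],"twist": 0}
    - {"claw": 0,"delta_pos": [-25.7,-4.3,0.4],"twist": 0}
    - {"claw": 0,"delta_pos": [-25.7,-4.3,0.4],"twist": 0}

```text
clock: 26.9
tcp_pos: [0.5378, 0.3253, 0.2411]
orientation: [-0.004, -0.685, 0.729, 0.001]
wrist_force: [-0.6, -0.8, -1.0]
finger_gap: 0.0001
```

```bash
python3 -c "
from door import *
s=get_state(); print(s['tcp_pos'],yaw(s),s['wrist_force'],s['finger_gap']); print('tgt',W(0,.205,.245))
d=save('scene','sc5.png'); e=save('side','si5.png')
cv2.imwrite('pics/v4.png',cv2.resize(np.hstack([cv2.resize(d[80:340,150:510],(560,420)),cv2.resize(e[80:340,80:440],(560,420))])[:,:,::-1],(800,300)))"
```

```text
[0.53779855 0.32527963 0.24109486] -93.52628601747041 [-0.60156919 -0.77435541 -0.98118021] 0.00010356654928369881
tgt [0.54101495 0.32761763 0.245     ]
```

View pics/v4.png

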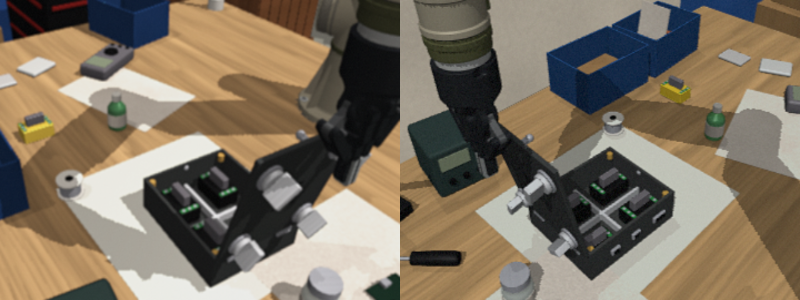

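Run:
```python
from door import *
th=1.77
def dw(x,r,n): return W(x,.105-r*np.cos(th)+n*np.sin(th),.066+r*np.sin(th)+n*np.cos(th))
s=get_state()
for n,p in(('tcp',s['tcp_pos']),('e-',dw(-.09,.21,.008)),('e0',dw(0,.21,.008)),('e+',dw(.09,.21,.008)),('h-',dw(-.09,0,.008)),('b1',dw(.062,.175,.045)),('b0',dw(-.062,.175,.045))):
    print(n,p.round(3),((proj('scene',p)-[150,80])*1.111).round(),((proj('side',p)-[80,80])*1.111+[400,0]).round())
```

```text
tcp [0.54  0.327 0.246] [343. 171.] [489. 166.]
e- [0.448 0.283 0.27 ] [364. 114.] [555. 167.]
e0 [0.538 0.277 0.27 ] [315. 133.] [517. 136.]
e+ [0.628 0.272 0.27 ] [258. 156.] [483. 110.]
h- [0.446 0.241 0.064] [305. 209.] [587. 250.]
b1 [0.602 0.303 0.229] [288. 190.] [481. 148.]
b0 [0.478 0.31  0.229] [359. 158.] [528. 190.]
```

The images match the projected geometry: fingertips are behind the middle of the free edge, between the two outer bolts. Sweeping the door now.

play_rows:
  moves:
    - {"claw": 0,"delta_pos": [2.5,0,0],"twist": 0}
    - {"claw": 0,"delta_pos": [4.4,0,-0.2],"twist": 0}
    - {"claw": 0,"delta_pos": [6,0,-0.5],"twist": 0}
    - {"claw": 0,"delta_pos": [7.8,0,-0.8],"twist": 0}
    - {"claw": 0,"delta_pos": [9.6,0,-1],"twist": 0}
    - {"claw": 0,"delta_pos": [11.4,0,-1],"twist": 0}
    - {"claw": 0,"delta_pos": [13.2,0,-0.5],"twist": 0}
    - {"claw": 0,"delta_pos": [15,0,0],"twist": 0}
    - {"claw": 0,"delta_pos": [16.8,0,0.8],"twist": 0}
    - {"claw": 0,"delta_pos": [18.5,0,1.6],"twist": 0}
    - {"claw": 0,"delta_pos": [18.5,0,1.6],"twist": 0}

```text
clock: 28.38
tcp_pos: [0.528, 0.1409, 0.2279]
orientation: [-0.001, -0.685, 0.729, 0.0]
wrist_force: [1.2, 0.5, 0.5]
finger_gap: -0.0005
```

```bash
python3 -c "
from door import *
s=get_state(); print(s['tcp_pos'],yaw(s),s['wrist_force'],s['finger_gap'])
d=save('scene','sc6.png'); e=save('side','si6.png')
cv2.imwrite('pics/v5.png',cv2.resize(np.hstack([cv2.resize(d[80:340,150:510],(560,420)),cv2.resize(e[80:340,80:440],(560,420))])[:,:,::-1],(800,300)))"
```

```text
[0.52799527 0.14094422 0.22790016] -93.58747344401205 [1.2128603  0.45299443 0.48473093] -0.0005322801641320419
```

View pics/v5.png

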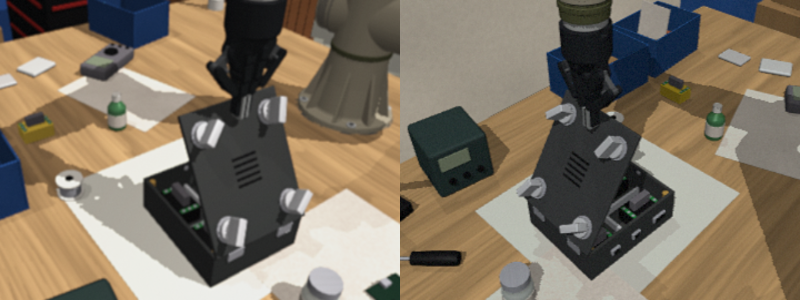

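play_rows:
  moves:
    - {"claw": 0,"delta_pos": [1.6,0,1],"twist": 0}
    - {"claw": 0,"delta_pos": [3.1,0,2.1],"twist": 0}
    - {"claw": 0,"delta_pos": [4.4,0,3.5],"twist": 0}
    - {"claw": 0,"delta_pos": [5.6,0,4.9],"twist": 0}
    - {"claw": 0,"delta_pos": [6.7,0,6.5],"twist": 0}
    - {"claw": 0,"delta_pos": [7.6,0,8.2],"twist": 0}
    - {"claw": 0,"delta_pos": [8.2,0,9.8],"twist": 0}
    - {"claw": 0,"delta_pos": [8.7,0,11.2],"twist": 0}
    - {"claw": 0,"delta_pos": [9.1,0,12.7],"twist": 0}
    - {"claw": 0,"delta_pos": [9.5,0,13.7],"twist": 0}
    - {"claw": 0,"delta_pos": [9.5,0,14.3],"twist": 0}
    - {"claw": 0,"delta_pos": [9.5,0,14.3],"twist": 0}

```text
clock: 29.98
tcp_pos: [0.523, 0.0478, 0.086]
orientation: [-0.0, -0.685, 0.728, 0.0]
wrist_force: [-0.1, 0.4, 0.2]
finger_gap: -0.0001
```

play_rows:
  moves:
    - {"claw": 0,"delta_pos": [0,0,0.5],"twist": 0}
    - {"claw": 0,"delta_pos": [0,0,1.0],"twist": 0}
    - {"claw": 0,"delta_pos": [0,0,1.3],"twist": 0}
    - {"claw": 0,"delta_pos": [0,0,1.5],"twist": 0}

```text
clock: 30.48
tcp_pos: [0.5237, 0.0478, 0.0735]
orientation: [0.0, -0.686, 0.728, -0.001]
wrist_force: [-9.5, -0.7, 29.7]
finger_gap: -0.0
```

Pressed with about 30 N at tip height 73.5 mm (the outer face should be at 74 mm), so the door seems seated. Raising to look at the door and bolts.

play_rows:
  moves:
    - {"claw": 0,"delta_pos": [0,0,-2],"twist": 0}
    - {"claw": 0,"delta_pos": [0,0,-6],"twist": 0}
    - {"claw": 4,"delta_pos": [-3,0,-11],"twist": 0}
    - {"claw": 4,"delta_pos": [-7,0,-15],"twist": 0}
    - {"claw": 4,"delta_pos": [-12,0,-18],"twist": 0}
    - {"claw": 4,"delta_pos": [-12,0,-18],"twist": 0}
    - {"claw": 4,"delta_pos": [-12,0,-18],"twist": 0}

```text
clock: 31.35
tcp_pos: [0.5301, 0.1679, 0.2505]
orientation: [-0.0, -0.686, 0.728, 0.0]
wrist_force: [0.1, -0.6, -0.3]
finger_gap: 0.04
```

```bash
python3 -c "
from door import *
s=get_state(); print(s['tcp_pos'],yaw(s),s['joint_pos'],s['wrist_force'])
w=save('wrist','w7.png'); i=imaging.camera_info('wrist')
for d in spotter.spot_in('wrist','bolt0'):
    e=d['extent']; print(round(d['conf'],2),np.round(e).astype(int),atz('wrist',(e[0]+e[2])/2,(e[1]+e[3])/2,.1,i).round(4))
for x,y in((-.062,-.07),(.062,-.07),(-.062,.07),(.062,.07)): print(W(x,y,.111),proj('wrist',W(x,y,.111),i))
"
```

```text
[0.5300779  0.16791272 0.25052993] -93.39936052088738 [ 1.62501652e-01  2.72294873e-01  3.70776166e-02  1.33641374e+00
 -1.97699854e-04 -1.34896441e+00] [ 0.07629122 -0.57848978 -0.27104136]
0.95 [329  56 363  97] [0.4641 0.059  0.1   ]
0.92 [200 202 230 244] [0.5936 0.1888 0.1   ]
0.69 [322 204 362 246] [0.4725 0.1975 0.1   ]
0.61 [187  57 226  95] [0.5887 0.0506 0.1   ]
[0.46234224 0.05691557 0.111     ] [350.46709109  72.60539483]
[0.58611096 0.04934555 0.111     ] [206.70741727  72.66897781]
[0.47088904 0.19665445 0.111     ] [345.40800322 227.28062148]
[0.59465776 0.18908443 0.111     ] [211.86124974 227.33199923]
```

View pics/w7.png

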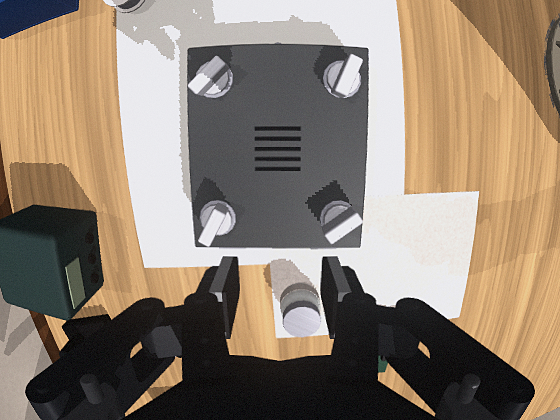

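Door is shut and flush. Image-wise the bolts sit at (347,75), (210,75), (342,222) and (212,225), bars tilted "/". Measuring bar centres and angles from the bright bar tops.

```bash
cat > bolts.py <<'E'
from door import *
def bolts(im,i):
    g=cv2.cvtColor(im,cv2.COLOR_RGB2GRAY)
    for k,(x,y) in enumerate(((-.062,-.07),(.062,-.07),(-.062,.07),(.062,.07))):
        c=proj('wrist',W(x,y,.111),i); n=W(x,y,.111)[:2]
        if not(8<c[0]<552 and 8<c[1]<412): continue
        for t in(150,185,215):
            l,tp=np.maximum(c-28,0).astype(int); v,u=np.nonzero(g[tp:tp+57,l:l+57]>t)
            Q=np.array([atz('wrist',a+l,b+tp,.111,i)[:2] for a,b in zip(u,v)])
            if len(Q)<20: continue
            Q=Q[np.hypot(*(Q-n).T)<.024]
            m=np.zeros((140,140),np.uint8); m[tuple(((Q-n)*1000*2+70).round().astype(int).T[::-1])]=255
            m=cv2.morphologyEx(cv2.dilate(m,np.ones((5,5))),cv2.MORPH_OPEN,np.ones((9,9)))
            cs=cv2.findContours(m,0,1)[0]
            if not cs: continue
            (cx,cy),(w,h),_=r=cv2.minAreaRect(max(cs,key=cv2.contourArea)); b=cv2.boxPoints(r)
            e=b[1]-b[0] if np.hypot(*(b[1]-b[0]))>np.hypot(*(b[2]-b[1])) else b[2]-b[1]
            ang=np.degrees(np.arctan2(e[1],e[0]))%180
            q=(86.5+160.4-ang)%180
            print(k,t,'ctr',(n+(np.array([cx,cy])-70)/2000).round(4),'nom',n.round(4),'size',round(max(w,h)/2),round(min(w,h)/2),'ang %.0f q(deg) %.0f'%(ang,q))
if __name__=='__main__':
    i=imaging.camera_info('wrist'); im=imaging.read_camera('wrist'); bolts(im,i)
E
python3 bolts.py
```

```text
0 150 ctr [0.4694 0.059 ] nom [0.4623 0.0569] size 41 33 ang 81 q(deg) 166
0 185 ctr [0.4619 0.0609] nom [0.4623 0.0569] size 41 20 ang 63 q(deg) 3
0 215 ctr [0.4619 0.0599] nom [0.4623 0.0569] size 39 19 ang 64 q(deg) 3
1 150 ctr [0.5905 0.0519] nom [0.5861 0.0493] size 41 31 ang 5 q(deg) 62
1 185 ctr [0.6007 0.0534] nom [0.5861 0.0493] size 31 21 ang 143 q(deg) 104
1 215 ctr [0.5949 0.0574] nom [0.5861 0.0493] size 20 15 ang 41 q(deg) 25
2 150 ctr [0.4686 0.1974] nom [0.4709 0.1967] size 46 32 ang 0 q(deg) 67
2 185 ctr [0.4681 0.1974] nom [0.4709 0.1967] size 44 32 ang 0 q(deg) 67
2 215 ctr [0.4681 0.1974] nom [0.4709 0.1967] size 44 32 ang 0 q(deg) 67
3 150 ctr [0.5915 0.1926] nom [0.5947 0.1891] size 45 34 ang 73 q(deg) 174
3 185 ctr [0.5912 0.1929] nom [0.5947 0.1891] size 41 25 ang 57 q(deg) 10
3 215 ctr [0.5919 0.1922] nom [0.5947 0.1891] size 40 22 ang 58 q(deg) 9
```

```bash
python3 -c "
from h import *
go((.4625,.058,.15),242)"
```

```text
go [11.26, 6.04, 10.0] twist 24.5
```

play_rows:
  moves:
    - {"claw": 4,"delta_pos": [4,2,3],"twist": 8}
    - {"claw": 4,"delta_pos": [8,4,6],"twist": 16}
    - {"claw": 4,"delta_pos": [11.3,6,10],"twist": 24.5}
    - {"claw": 4,"delta_pos": [11.3,6,10],"twist": 24.5}
    - {"claw": 4,"delta_pos": [11.3,6,10],"twist": 24.5}

```text
clock: 32.12
tcp_pos: [0.4641, 0.0577, 0.1514]
orientation: [0.0, -0.515, 0.857, -0.0]
wrist_force: [0.4, -0.4, 0.7]
finger_gap: 0.0398
```

```bash
python3 -c "
from bolts import *
s=get_state(); print(s['tcp_pos'],yaw(s))
w=save('wrist','w8.png'); i=imaging.camera_info('wrist'); bolts(w,i); print([proj('wrist',W(x,y,.111),i).round() for x,y in((-.062,-.07),(.062,-.07),(-.062,.07),(.062,.07))])"
```

```text
[0.46405854 0.0577444  0.15139454] -118.03526952567697
0 150 ctr [0.4626 0.0577] nom [0.4623 0.0569] size 38 32 ang 68 q(deg) 179
0 185 ctr [0.4595 0.0588] nom [0.4623 0.0569] size 39 23 ang 61 q(deg) 6
0 215 ctr [0.462  0.0589] nom [0.4623 0.0569] size 39 21 ang 38 q(deg) 29
1 150 ctr [0.5919 0.0405] nom [0.5861 0.0493] size 41 31 ang 8 q(deg) 59
1 185 ctr [0.5924 0.0405] nom [0.5861 0.0493] size 40 31 ang 9 q(deg) 58
1 215 ctr [0.5925 0.0405] nom [0.5861 0.0493] size 40 31 ang 9 q(deg) 58
2 150 ctr [0.4504 0.201 ] nom [0.4709 0.1967] size 15 6 ang 73 q(deg) 174
2 185 ctr [0.4504 0.201 ] nom [0.4709 0.1967] size 15 6 ang 73 q(deg) 174
2 215 ctr [0.4504 0.201 ] nom [0.4709 0.1967] size 15 6 ang 73 q(deg) 174
[array([283., 235.]), array([126., 300.]), array([355., 383.]), array([221., 421.])]
```

View pics/w8.png

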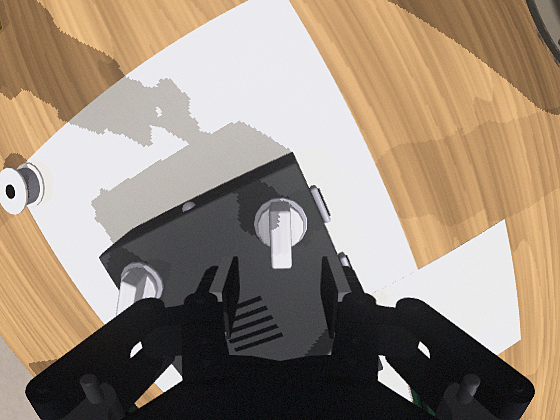

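The bar at (283,235) is centred between the fingers (235/330) and parallel to the pads. Descending, gripping and turning.

play_rows:
  force: 40
  moves:
    - {"claw": 4,"delta_pos": [0,0,3],"twist": 0}
    - {"claw": 4,"delta_pos": [0,0,5.2],"twist": 0}
    - {"claw": 4,"delta_pos": [0,0,6],"twist": 0}
    - {"claw": 0.5,"delta_pos": [0,0,6],"twist": 0}
    - {"claw": 0.5,"delta_pos": [0,0,6],"twist": 0}
    - {"claw": 0.5,"delta_pos": [0,0,6],"twist": 0}
    - {"claw": 0.5,"delta_pos": [0,0,6],"twist": 0}
    - {"claw": 0.5,"delta_pos": [0,0,6],"twist": 0}

```text
clock: 33.17
tcp_pos: [0.4644, 0.059, 0.0922]
orientation: [0.001, -0.516, 0.857, -0.0]
wrist_force: [-1.7, 4.5, 5.8]
finger_gap: 0.0127
```

```bash
python3 -c "
from h import *
s=get_state(); print(s['clock'],s['tcp_pos'],yaw(s),s['joint_pos'],s['wrist_force'],s['ft_torque'],s['finger_gap'])"
```

```text
33.175 [0.46438378 0.05900571 0.09223383] -117.93677401751614 [-4.60500217e-02  2.00887058e-01 -4.62450328e-01  9.05605426e-01
  1.06756053e-03 -1.12925560e+00] [-1.73404971  4.50113336  5.82526469] [0.79721345 0.30488205 0.10628778] 0.01268033594749019
```

play_rows:
  moves:
    - {"claw": 0.5,"delta_pos": [0,0,0],"twist": 9}
    - {"claw": 0.5,"delta_pos": [0,0,0],"twist": 19}
    - {"claw": 0.5,"delta_pos": [0,0,0],"twist": 29}
    - {"claw": 0.5,"delta_pos": [0,0,0],"twist": 39}
    - {"claw": 0.5,"delta_pos": [0,0,0],"twist": 49}
    - {"claw": 0.5,"delta_pos": [0,0,0],"twist": 59}
    - {"claw": 0.5,"delta_pos": [0,0,0],"twist": 69}
    - {"claw": 0.5,"delta_pos": [0,0,0],"twist": 79}
    - {"claw": 0.5,"delta_pos": [0,0,0],"twist": 89}
    - {"claw": 0.5,"delta_pos": [0,0,0],"twist": 99}
    - {"claw": 0.5,"delta_pos": [0,0,0],"twist": 109}
    - {"claw": 0.5,"delta_pos": [0,0,0],"twist": 119}

```text
clock: 34.67
tcp_pos: [0.4644, 0.0562, 0.0922]
orientation: [0.002, 0.48, 0.877, -0.002]
wrist_force: [-2.6, -7.0, 6.4]
finger_gap: 0.012
```

play_rows:
  moves:
    - {"claw": 0.5,"delta_pos": [0,0,0],"twist": 9}
    - {"claw": 0.5,"delta_pos": [0,0,0],"twist": 19}
    - {"claw": 0.5,"delta_pos": [0,0,0],"twist": 28}
    - {"claw": 0.5,"delta_pos": [0,0,0],"twist": 34}
    - {"claw": 0.5,"delta_pos": [0,0,0],"twist": 37}
    - {"claw": 0.5,"delta_pos": [0,0,0],"twist": 37}

```text
clock: 35.42
tcp_pos: [0.4634, 0.056, 0.0922]
orientation: [0.002, 0.732, 0.682, -0.002]
wrist_force: [-5.1, -8.5, 9.1]
finger_gap: 0.0119
```

```bash
python3 -c "
from h import *
s=get_state(); print(s['clock'],s['tcp_pos'],yaw(s),s['wrist_force'],s['ft_torque'],s['finger_gap'],s['joint_pos'])"
```

```text
35.425 [0.4633599  0.05596672 0.09220354] 85.9299564797488 [-5.06882182 -8.45624654  9.11656508] [-1.54204401  1.0055812   0.01144825] 0.011862523559146342 [-0.04813843  0.20049515 -0.46305316  0.90721506 -0.00600041  1.59369295]
```

play_rows:
  moves:
    - {"claw": 0.5,"delta_pos": [0,0,0],"twist": 2}
    - {"claw": 0.5,"delta_pos": [0,0,0],"twist": 4}
    - {"claw": 0.5,"delta_pos": [0,0,0],"twist": 4}

```text
clock: 35.8
tcp_pos: [0.4633, 0.056, 0.0922]
orientation: [0.002, 0.754, 0.657, -0.002]
wrist_force: [-4.7, -9.1, 9.5]
finger_gap: 0.0116
```

```bash
python3 -c "
from h import *
s=get_state(); print(s['clock'],s['tcp_pos'],yaw(s),s['wrist_force'],s['ft_torque'],s['finger_gap'],s['tau'][5])"
```

```text
35.8 [0.46332645 0.05601273 0.09224476] 82.08470580425445 [-4.72764818 -9.06925704  9.52073848] [-1.59985155  1.11630384  1.15360646] 0.011634867175726489 1.2788303196430206
```

play_rows:
  moves:
    - {"claw": 3,"delta_pos": [0,0,0],"twist": 2}
    - {"claw": 4,"delta_pos": [0,0,0],"twist": 0}
    - {"claw": 4,"delta_pos": [0,0,-0.3],"twist": 0}
    - {"claw": 4,"delta_pos": [0,0,-4],"twist": -9}
    - {"claw": 4,"delta_pos": [0,0,-6],"twist": -19}
    - {"claw": 4,"delta_pos": [0,0,-8],"twist": -29}
    - {"claw": 4,"delta_pos": [0,0,-8],"twist": -39}
    - {"claw": 4,"delta_pos": [0,0,-8],"twist": -49}
    - {"claw": 4,"delta_pos": [0,0,-8],"twist": -59}
    - {"claw": 4,"delta_pos": [0,0,-8],"twist": -69}

```text
clock: 37.05
tcp_pos: [0.4638, 0.0586, 0.1714]
orientation: [0.0, 0.247, 0.969, -0.0]
wrist_force: [-0.4, 0.2, 0.0]
finger_gap: 0.04
```

```bash
python3 -c "
from h import *
print(yaw(),get_state()['tcp_pos'],get_state()['ft_torque'])
go((.5865,.050,.155),220)"
```

```text
151.3890589041715 [0.46375179 0.05858606 0.17136112] [-0.03452756  0.03716538 -0.01838915]
go [-11.19, 5.12, 1.64] twist -68.6
```

play_rows:
  moves:
    - {"claw": 4,"delta_pos": [-3,1,0],"twist": -10}
    - {"claw": 4,"delta_pos": [-6,2.5,0],"twist": -20}
    - {"claw": 4,"delta_pos": [-9,4,0],"twist": -30}
    - {"claw": 4,"delta_pos": [-11.2,5.2,0.8],"twist": -40}
    - {"claw": 4,"delta_pos": [-11.2,5.2,1.6],"twist": -50}
    - {"claw": 4,"delta_pos": [-11.2,5.2,1.6],"twist": -60}
    - {"claw": 4,"delta_pos": [-11.2,5.2,1.6],"twist": -68.6}
    - {"claw": 4,"delta_pos": [-11.2,5.2,1.6],"twist": -68.6}

```text
clock: 38.05
tcp_pos: [0.5869, 0.0499, 0.1552]
orientation: [-0.0, -0.338, 0.941, -0.0]
wrist_force: [-0.4, 0.6, -0.0]
finger_gap: 0.04
```

```bash
python3 -c "
from bolts import *
s=get_state(); print(s['tcp_pos'],yaw(s))
w=save('wrist','w9.png'); i=imaging.camera_info('wrist'); print(proj('wrist',W(.062,-.07,.111),i).round())
cv2.imwrite('pics/v9.png',cv2.resize(w[100:400,130:530,::-1],(600,450)))"
```

```text
[0.58689212 0.04987298 0.15515401] -140.44016588137663
[279. 236.]
```

View pics/v9.png

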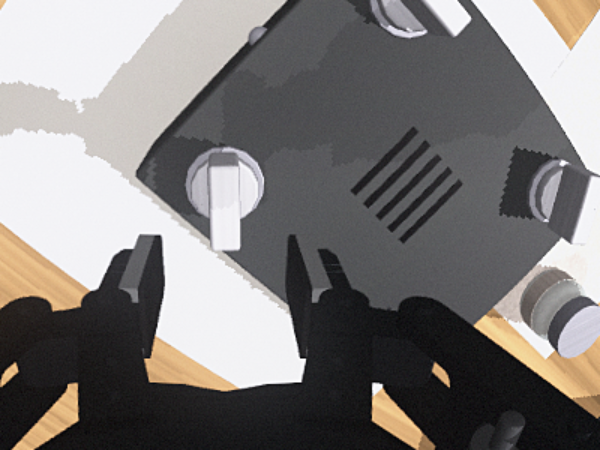

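Bolt 1's bar at crop (226,205) is centred between the fingers and parallel to the pads; bolt 0 now lies along case y. Gripping and turning bolt 1.

play_rows:
  moves:
    - {"claw": 4,"delta_pos": [0,0,3],"twist": 0}
    - {"claw": 4,"delta_pos": [0,0,5.5],"twist": 0}
    - {"claw": 4,"delta_pos": [0,0,6.3],"twist": 0}
    - {"claw": 0.5,"delta_pos": [0,0,6.3],"twist": 0}
    - {"claw": 0.5,"delta_pos": [0,0,6.3],"twist": 0}
    - {"claw": 0.5,"delta_pos": [0,0,6.3],"twist": 0}
    - {"claw": 0.5,"delta_pos": [0,0,6.3],"twist": 0}
    - {"claw": 0.5,"delta_pos": [0,0,6.3],"twist": 8}
    - {"claw": 0.5,"delta_pos": [0,0,6.3],"twist": 18}
    - {"claw": 0.5,"delta_pos": [0,0,6.3],"twist": 28}

```text
clock: 39.35
tcp_pos: [0.5873, 0.0499, 0.0932]
orientation: [0.001, -0.099, 0.995, -0.0]
wrist_force: [-1.0, 1.6, 2.8]
finger_gap: 0.0116
```

play_rows:
  moves:
    - {"claw": 0.5,"delta_pos": [0,0,0],"twist": 10}
    - {"claw": 0.5,"delta_pos": [0,0,0],"twist": 20}
    - {"claw": 0.5,"delta_pos": [0,0,0],"twist": 30}
    - {"claw": 0.5,"delta_pos": [0,0,0],"twist": 40}
    - {"claw": 0.5,"delta_pos": [0,0,0],"twist": 50}
    - {"claw": 0.5,"delta_pos": [0,0,0],"twist": 60}
    - {"claw": 0.5,"delta_pos": [0,0,0],"twist": 70}
    - {"claw": 0.5,"delta_pos": [0,0,0],"twist": 80}
    - {"claw": 0.5,"delta_pos": [0,0,0],"twist": 90}
    - {"claw": 0.5,"delta_pos": [0,0,0],"twist": 100}
    - {"claw": 0.5,"delta_pos": [0,0,0],"twist": 105}
    - {"claw": 0.5,"delta_pos": [0,0,0],"twist": 106}

```text
clock: 40.85
tcp_pos: [0.5873, 0.05, 0.0931]
orientation: [0.0, 0.733, 0.68, 0.001]
wrist_force: [-0.6, 1.4, 4.6]
finger_gap: 0.0123
```

```bash
python3 -c "
from h import *
s=get_state(); print(s['clock'],s['tcp_pos'],yaw(s),s['wrist_force'],s['ft_torque'],s['finger_gap'],s['tau'][5])"
```

```text
40.85 [0.58726576 0.05000563 0.09314743] 85.66495515747687 [-0.63811521  1.43529632  4.63081905] [0.3644945  0.41197978 0.18722206] 0.012293753587595786 0.3001369535923004
```

play_rows:
  moves:
    - {"claw": 0.5,"delta_pos": [0,0,0],"twist": 2}
    - {"claw": 0.5,"delta_pos": [0,0,0],"twist": 4}
    - {"claw": 0.5,"delta_pos": [0,0,0],"twist": 4}

```text
clock: 41.22
tcp_pos: [0.5873, 0.05, 0.0932]
orientation: [0.0, 0.756, 0.655, 0.0]
wrist_force: [-2.3, 0.9, 5.9]
finger_gap: 0.012
```

```bash
python3 -c "
from h import *
s=get_state(); print(s['clock'],s['tcp_pos'],yaw(s),s['wrist_force'],s['ft_torque'],s['finger_gap'],s['tau'][5])"
```

```text
41.225 [0.5872629  0.05003387 0.09318323] 81.81590788274018 [-2.29556459  0.9362487   5.94031786] [0.21914582 0.4408851  1.14889954] 0.011990946552317841 1.259884312748909
```

play_rows:
  moves:
    - {"claw": 3,"delta_pos": [0,0,0],"twist": -2}
    - {"claw": 4,"delta_pos": [0,0,0],"twist": -4}
    - {"claw": 4,"delta_pos": [0,0,-0.3],"twist": -4}
    - {"claw": 4,"delta_pos": [0,0,-4],"twist": -13}
    - {"claw": 4,"delta_pos": [0,0,-6],"twist": -23}
    - {"claw": 4,"delta_pos": [0,0,-8],"twist": -33}
    - {"claw": 4,"delta_pos": [0,0,-8],"twist": -43}
    - {"claw": 4,"delta_pos": [0,0,-8],"twist": -53}
    - {"claw": 4,"delta_pos": [0,0,-8],"twist": -63}
    - {"claw": 4,"delta_pos": [0,0,-8],"twist": -73}
    - {"claw": 4,"delta_pos": [0,0,-8],"twist": -83}

```text
clock: 42.6
tcp_pos: [0.5869, 0.0497, 0.1723]
orientation: [-0.0, 0.131, 0.991, -0.0]
wrist_force: [0.7, -0.2, -0.1]
finger_gap: 0.0402
```

```bash
python3 -c "
from h import *
s=get_state();print(yaw(),s['tcp_pos'],s['ft_torque'])
go((.595,.1893,.155),236)"
```

```text
164.953185512797 [0.58686639 0.04969259 0.17230766] [-0.0520855  -0.01745156  0.01678562]
go [2.84, 13.69, 1.73] twist -71.0
```

play_rows:
  moves:
    - {"claw": 4,"delta_pos": [0.7,3.5,0],"twist": -10}
    - {"claw": 4,"delta_pos": [1.4,7,0],"twist": -20}
    - {"claw": 4,"delta_pos": [2.1,10.5,0],"twist": -30}
    - {"claw": 4,"delta_pos": [2.85,13.7,0.8],"twist": -40}
    - {"claw": 4,"delta_pos": [2.85,13.7,1.7],"twist": -50}
    - {"claw": 4,"delta_pos": [2.85,13.7,1.7],"twist": -60}
    - {"claw": 4,"delta_pos": [2.85,13.7,1.7],"twist": -71}
    - {"claw": 4,"delta_pos": [2.85,13.7,1.7],"twist": -71}

```text
clock: 43.6
tcp_pos: [0.5957, 0.1894, 0.1552]
orientation: [-0.0, -0.466, 0.885, -0.0]
wrist_force: [0.1, 0.1, -0.3]
finger_gap: 0.0399
```

```bash
python3 -c "
from bolts import *
s=get_state(); print(s['tcp_pos'],yaw(s))
w=save('wrist','w10.png'); i=imaging.camera_info('wrist'); print(proj('wrist',W(.062,.07,.111),i).round())
cv2.imwrite('pics/v10.png',cv2.resize(w[100:400,130:530,::-1],(600,450)))"
```

```text
[0.5956824  0.18942362 0.15519893] -124.46752041081963
[281. 236.]
```

View pics/v10.png

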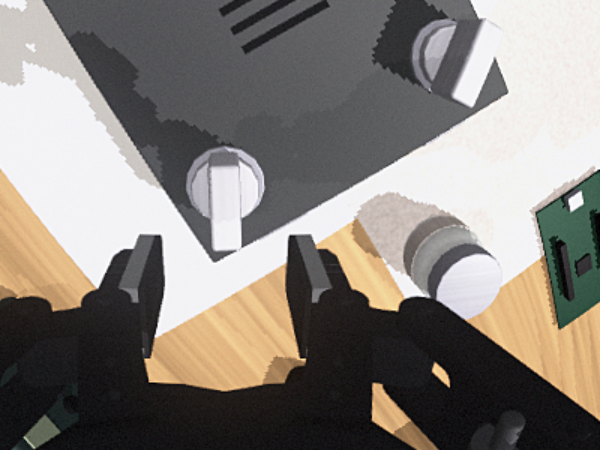

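Bolt 3's bar (crop (226,205)) is centred and parallel to the pads. Turning it.

play_rows:
  moves:
    - {"claw": 4,"delta_pos": [0,0,3],"twist": 0}
    - {"claw": 4,"delta_pos": [0,0,5.5],"twist": 0}
    - {"claw": 4,"delta_pos": [0,0,6.3],"twist": 0}
    - {"claw": 0.5,"delta_pos": [0,0,6.3],"twist": 0}
    - {"claw": 0.5,"delta_pos": [0,0,6.3],"twist": 0}
    - {"claw": 0.5,"delta_pos": [0,0,6.3],"twist": 0}
    - {"claw": 0.5,"delta_pos": [0,0,6.3],"twist": 0}
    - {"claw": 0.5,"delta_pos": [0,0,6.3],"twist": 8}
    - {"claw": 0.5,"delta_pos": [0,0,6.3],"twist": 18}
    - {"claw": 0.5,"delta_pos": [0,0,6.3],"twist": 28}
    - {"claw": 0.5,"delta_pos": [0,0,6.3],"twist": 38}
    - {"claw": 0.5,"delta_pos": [0,0,6.3],"twist": 44}

```text
clock: 45.15
tcp_pos: [0.5959, 0.1896, 0.0931]
orientation: [0.001, -0.099, 0.995, 0.0]
wrist_force: [-1.5, 2.7, 2.9]
finger_gap: 0.0117
```

play_rows:
  moves:
    - {"claw": 0.5,"delta_pos": [0,0,0],"twist": 10}
    - {"claw": 0.5,"delta_pos": [0,0,0],"twist": 20}
    - {"claw": 0.5,"delta_pos": [0,0,0],"twist": 30}
    - {"claw": 0.5,"delta_pos": [0,0,0],"twist": 40}
    - {"claw": 0.5,"delta_pos": [0,0,0],"twist": 50}
    - {"claw": 0.5,"delta_pos": [0,0,0],"twist": 60}
    - {"claw": 0.5,"delta_pos": [0,0,0],"twist": 70}
    - {"claw": 0.5,"delta_pos": [0,0,0],"twist": 80}
    - {"claw": 0.5,"delta_pos": [0,0,0],"twist": 90}
    - {"claw": 0.5,"delta_pos": [0,0,0],"twist": 100}
    - {"claw": 0.5,"delta_pos": [0,0,0],"twist": 105}
    - {"claw": 0.5,"delta_pos": [0,0,0],"twist": 106}

```text
clock: 46.65
tcp_pos: [0.5958, 0.1896, 0.0931]
orientation: [0.0, 0.733, 0.68, 0.0]
wrist_force: [-2.2, 0.3, 5.6]
finger_gap: 0.0121
```

play_rows:
  moves:
    - {"claw": 0.5,"delta_pos": [0,0,0],"twist": 2}
    - {"claw": 0.5,"delta_pos": [0,0,0],"twist": 3.5}
    - {"claw": 0.5,"delta_pos": [0,0,0],"twist": 3.5}

```text
clock: 47.02
tcp_pos: [0.5958, 0.1897, 0.0932]
orientation: [0.0, 0.753, 0.658, 0.0]
wrist_force: [-3.4, -0.5, 6.1]
finger_gap: 0.0122
```

```bash
python3 -c "
from h import *
s=get_state(); print(s['clock'],s['tcp_pos'],yaw(s),s['wrist_force'],s['ft_torque'],s['finger_gap'],s['tau'][5])"
```

```text
47.025 [0.59580634 0.18967766 0.09315211] 82.31008555693421 [-3.41463642 -0.52649334  6.10255809] [0.1540173  0.66745578 1.10761006] 0.012195695943550553 1.1427389457821846
```

play_rows:
  moves:
    - {"claw": 3,"delta_pos": [0,0,0],"twist": -2}
    - {"claw": 4,"delta_pos": [0,0,0],"twist": -4}
    - {"claw": 4,"delta_pos": [0,0,-0.3],"twist": -4}
    - {"claw": 4,"delta_pos": [0,0,-4],"twist": -13}
    - {"claw": 4,"delta_pos": [0,0,-6],"twist": -23}
    - {"claw": 4,"delta_pos": [0,0,-8],"twist": -33}
    - {"claw": 4,"delta_pos": [0,0,-8],"twist": -43}
    - {"claw": 4,"delta_pos": [0,0,-8],"twist": -53}
    - {"claw": 4,"delta_pos": [0,0,-8],"twist": -63}
    - {"claw": 4,"delta_pos": [0,0,-8],"twist": -73}

```text
clock: 48.28
tcp_pos: [0.5958, 0.1893, 0.1724]
orientation: [0.0, 0.213, 0.977, -0.0]
wrist_force: [1.0, 0.7, -0.2]
finger_gap: 0.04
```

```bash
python3 -c "
from h import *
s=get_state();print(yaw(),s['tcp_pos'],s['ft_torque'])
go((.472,.1962,.155),217)"
```

```text
155.45525251818074 [0.59584131 0.18934142 0.17235528] [-0.05174552  0.01218471  0.00832457]
go [11.55, -4.52, 1.74] twist -61.5
```

play_rows:
  moves:
    - {"claw": 4,"delta_pos": [3,-1.1,0],"twist": -10}
    - {"claw": 4,"delta_pos": [6,-2.2,0],"twist": -20}
    - {"claw": 4,"delta_pos": [9,-3.4,0],"twist": -30}
    - {"claw": 4,"delta_pos": [11.55,-4.5,0.8],"twist": -40}
    - {"claw": 4,"delta_pos": [11.55,-4.5,1.7],"twist": -50}
    - {"claw": 4,"delta_pos": [11.55,-4.5,1.7],"twist": -61.5}
    - {"claw": 4,"delta_pos": [11.55,-4.5,1.7],"twist": -61.5}
    - {"claw": 4,"delta_pos": [11.55,-4.5,1.7],"twist": -61.5}

```text
clock: 49.28
tcp_pos: [0.4722, 0.1972, 0.1555]
orientation: [0.0, -0.313, 0.95, -0.0]
wrist_force: [0.4, 0.7, -0.9]
finger_gap: 0.04
```

```bash
python3 -c "
from bolts import *
s=get_state(); print(s['tcp_pos'],yaw(s))
w=save('wrist','w11.png'); i=imaging.camera_info('wrist'); print(proj('wrist',W(-.062,.07,.111),i).round())
cv2.imwrite('pics/v11.png',cv2.resize(w[100:400,130:530,::-1],(600,450)))"
```

```text
[0.47221229 0.19715175 0.15545642] -143.534299224019
[280. 235.]
```

View pics/v11.png

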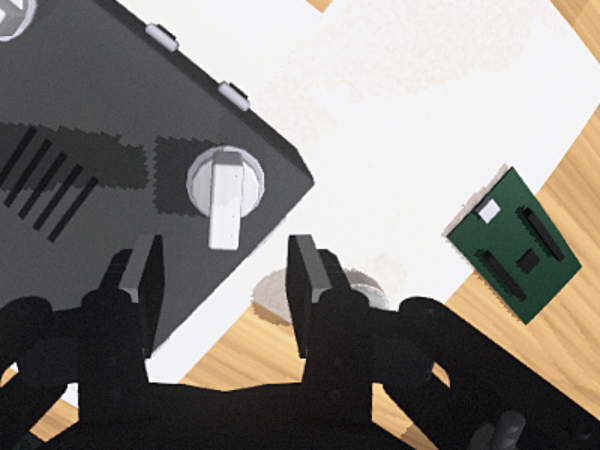

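Bolt 2's bar is centred and parallel to the pads. Turning it.

play_rows:
  moves:
    - {"claw": 4,"delta_pos": [0,0,3],"twist": 0}
    - {"claw": 4,"delta_pos": [0,0,5.5],"twist": 0}
    - {"claw": 4,"delta_pos": [0,0,6.3],"twist": 0}
    - {"claw": 0.5,"delta_pos": [0,0,6.3],"twist": 0}
    - {"claw": 0.5,"delta_pos": [0,0,6.3],"twist": 0}
    - {"claw": 0.5,"delta_pos": [0,0,6.3],"twist": 0}
    - {"claw": 0.5,"delta_pos": [0,0,6.3],"twist": 0}
    - {"claw": 0.5,"delta_pos": [0,0,6.3],"twist": 8}
    - {"claw": 0.5,"delta_pos": [0,0,6.3],"twist": 18}
    - {"claw": 0.5,"delta_pos": [0,0,6.3],"twist": 28}

```text
clock: 50.58
tcp_pos: [0.4723, 0.1973, 0.093]
orientation: [0.001, -0.073, 0.997, 0.0]
wrist_force: [0.1, 1.1, 3.1]
finger_gap: 0.012
```

play_rows:
  moves:
    - {"claw": 0.5,"delta_pos": [0,0,0],"twist": 10}
    - {"claw": 0.5,"delta_pos": [0,0,0],"twist": 20}
    - {"claw": 0.5,"delta_pos": [0,0,0],"twist": 30}
    - {"claw": 0.5,"delta_pos": [0,0,0],"twist": 40}
    - {"claw": 0.5,"delta_pos": [0,0,0],"twist": 50}
    - {"claw": 0.5,"delta_pos": [0,0,0],"twist": 60}
    - {"claw": 0.5,"delta_pos": [0,0,0],"twist": 70}
    - {"claw": 0.5,"delta_pos": [0,0,0],"twist": 80}
    - {"claw": 0.5,"delta_pos": [0,0,0],"twist": 90}
    - {"claw": 0.5,"delta_pos": [0,0,0],"twist": 100}
    - {"claw": 0.5,"delta_pos": [0,0,0],"twist": 102}
    - {"claw": 0.5,"delta_pos": [0,0,0],"twist": 102}

```text
clock: 52.08
tcp_pos: [0.472, 0.1969, 0.093]
orientation: [0.0, 0.727, 0.687, -0.0]
wrist_force: [-3.2, -1.7, 6.3]
finger_gap: 0.012
```

play_rows:
  moves:
    - {"claw": 0.5,"delta_pos": [0,0,0],"twist": 2}
    - {"claw": 0.5,"delta_pos": [0,0,0],"twist": 4}
    - {"claw": 0.5,"delta_pos": [0,0,0],"twist": 4}

```text
clock: 52.45
tcp_pos: [0.472, 0.1969, 0.093]
orientation: [0.001, 0.749, 0.662, -0.0]
wrist_force: [-2.6, -2.1, 6.3]
finger_gap: 0.0116
```

```bash
python3 -c "
from h import *
s=get_state(); print(s['clock'],s['tcp_pos'],yaw(s),s['wrist_force'],s['ft_torque'],s['finger_gap'],s['tau'][5])"
```

```text
52.45 [0.47198839 0.1969397  0.09299039] 82.92691443631678 [-2.62913632 -2.08492719  6.34226677] [-0.42854787  0.6386094   1.15788799] 0.011634965777994956 1.270478367805481
```

play_rows:
  moves:
    - {"claw": 3,"delta_pos": [0,0,0],"twist": -2}
    - {"claw": 4,"delta_pos": [0,0,0],"twist": -4}
    - {"claw": 4,"delta_pos": [0,0,-0.3],"twist": -4}
    - {"claw": 4,"delta_pos": [0,0,-4],"twist": -4}
    - {"claw": 4,"delta_pos": [0,0,-9],"twist": -4}
    - {"claw": 4,"delta_pos": [-4,2,-14],"twist": -4}
    - {"claw": 4,"delta_pos": [-8,4,-17],"twist": -4}
    - {"claw": 4,"delta_pos": [-13,6,-19],"twist": -4}
    - {"claw": 4,"delta_pos": [-16,6,-19],"twist": -4}
    - {"claw": 4,"delta_pos": [-16,6,-19],"twist": -4}

```text
clock: 53.7
tcp_pos: [0.5112, 0.0289, 0.2826]
orientation: [0.0, 0.729, 0.685, 0.0]
wrist_force: [-1.0, 0.3, 0.1]
finger_gap: 0.04
```

```bash
python3 -c "
from door import *
s=get_state(); print(s['clock'],s['tcp_pos'],yaw(s),s['wrist_force'],s['ft_torque'])
w=save('wrist','w12.png'); d=save('side','si12.png'); e=save('scene','sc12.png')
i=imaging.camera_info('scene')
for p in((.09,-.105),(-.09,-.105)): print(((proj('scene',W(*p,.074),i)-[150,130])*1.111+[400,0]).round())
cv2.imwrite('pics/v12.png',cv2.resize(np.hstack([w,cv2.resize(e[130:390,150:510],(560,420))])[:,:,::-1],(800,300)))"
```

```text
53.7 [0.51115324 0.02888632 0.282607  ] 86.43504812994128 [-0.97398913  0.28275117  0.13486604] [ 0.0133522  -0.03586016 -0.00272762]
[543. 111.]
[623.  83.]
```

View pics/v12.png

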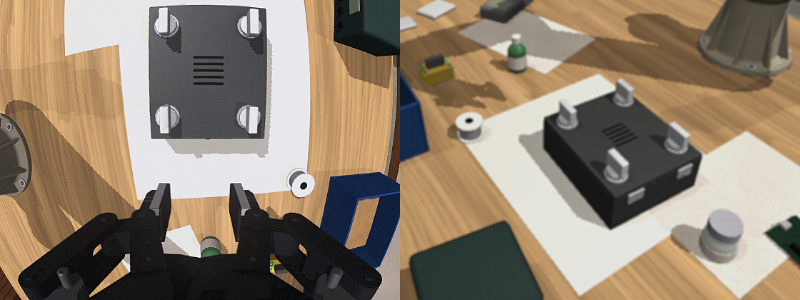

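All four bars lie along the case's y axis, the door is flush, the bottle, jar and spool are upright, and the gripper is clear. Handing in.

```bash
python3 -c "
from workcell import env
print(env.hand_in())"
```

```text
the job is handed in; nothing more can be done
None
```

The job is done and handed in at about 54 s of the 210 s allowed; the hand-in gives no verdict.

- **Modules:** All four were present. Each lies flat and tab-up in its own bay. The wrist camera put each within about 7 mm of its bay centre before the door closed. The yellow look-alike was not touched.
- **Door:** I swept it shut and pressed it onto the catch with about 30 N. The fingertip stopped at 73.5 mm, against 74 mm expected for the shut door's outer face. The last pictures show the door flush.
- **Bolts:** Each was turned clockwise until the wrist torque rose to about 1.1 N m, far above the 0.06 N m friction. The last pictures show all four bars along the case's y axis. I have no direct reading of the bolt angles.
- **Bench items:** The bottle, jar and spool were upright in the last pictures, and the gripper was raised clear with about zero wrist force.
- **Disagreements:** My automatic bar-angle measurement from the image was unreliable, so I judged the bar angles by eye. Pads and bars matched on gripping. Position estimates of the case differed by up to about 5 mm between cameras, which the fit allowed for.
- **Disturbances:** I saw neither a module being knocked aside nor the grip slackening.

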